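Set up the striping turntable from two piled-up hubs

TASK

Get the striping turntable ready for the next drum shell: clear the wax tin and the sanding block off the two flanged hubs, standing the tin upright in the middle of the round cork coaster and laying the block flat in the middle of the rubber mat, lengthways along it. Seat the wide-flanged hub first on the turntable's spigot, flange down and fully home, then the small-flanged hub on top of it in the same way. Do not shift the metal drum lug, tape roll or wooden offcut that lie about.

Things in the scene. Friction and masses are not known exactly. Their poses are not given: they have to be found in the camera images.
- wide_hub_centre (a point): centre, half-way up, of the wide aluminium hub: flange 96 mm across and 10 mm thick at the bottom, boss 46 mm across above it, 44 mm tall in all, bored through (26 mm). 0.2 to 0.4 kg. Stands flange down on the bench, the wax tin on its boss. z is its axis, flange to boss; this point is 22 mm above its underside, 12 above the flange. Grip across the boss, fingertips above the flange.
- small_hub_centre (a point): centre, half-way up, of the small aluminium hub: flange 70 mm across and 8 mm thick at the bottom, boss 40 mm across above it, 40 mm tall in all, bored through (26 mm). About 0.2 kg. Stands flange down on the bench, the sanding block on its boss. z is its axis, flange to boss; this point is 20 mm above its underside, 12 above the flange. Grip across the boss, fingertips above the flange.
- wax_tin_centre (a point): centre, half-way up, of the closed round wax tin, metal, 56 mm in diameter and 36 mm tall, about 0.12 kg, standing on the wide hub's boss within a few mm of its axis. z is its axis, up.
- sanding_block_centre (a point): centre, half-way up, of the sanding block: wood with a cork sole, 85 mm long (its x), 36 mm wide (its y) and 32 mm high (its z), about 0.09 kg, lying across the small hub's boss within a few mm of its axis, its long side turned any way up to about 65 degrees from world x.
- turntable: grey round turntable fixed to the bench: plate 130 mm across, its top 30 mm above the bench, with a vertical steel spigot 18 mm thick rising 70 mm above the plate (its last 10 mm tapers to 7). Bores have 4 mm clearance all round. Origin on the axis at bench level, z up. Seated, the wide hub's top is 74 mm above the bench and the small hub's 114 mm.
- mat: black rubber mat fixed to the bench, a rectangle 115 mm long (its x) by 66 mm wide (its y), 4 mm thick. Origin at the middle of its underside, at bench level.
- coaster: round cork coaster fixed to the bench, 90 mm in diameter, 5 mm thick. Origin at the middle of its underside, at bench level.
- lug: bystander to leave alone: small chromed drum lug lying loose, about 54 x 14 x 13 mm, origin under its middle.
- tape_roll: bystander to leave alone: yellow roll of tape lying flat, 72 mm in diameter, 24 mm tall, origin under its middle.
- offcut: bystander to leave alone: pale wooden offcut 90 x 40 x 20 mm, origin under its middle.

How it is judged:
By the outcome, as a careful person would: the job done as asked, in the order asked, and still so for the second after the job is handed in, with the robot touching nothing.
It also fails if it takes over 133 s, if anything falls off the work surface, if the arm or the gripper's body presses on something with over 40 N, if the wrist force passes 120 N, or if a joint passes its speed limit or range.

ROBOT

A 6-joint arm with a two-finger parallel gripper is mounted at the origin on the work surface. World frame = base frame: x ahead of the robot, y to its left, z up, the work surface at z = 0. Lengths are in m, angles in rad, forces in N, time in s.
With the tool pointing down it reaches from about 0.425 to 0.925 m from the base axis. Payload 12.5 kg.
Tool frame: the origin (TCP) lies at the very end of the fingers, on their centre line; the grasp point (between the pads) lies bot.hold_point_z behind it (bot.hold_point_z is the distance from the TCP to the grasp point, in m); x points along the fingers, y is the direction in which the jaws open and shut, and the axes are right-handed (so a half turn about x gives the same grasp; the last joint's range is limited). The gripper opens to 85 mm and grips with 20 to 120 N. Pads are 22 mm wide; open, the fingers measure 114 mm over their backs; the gripper's body (76 mm by 85 mm) begins 54 mm behind the grasp point. The pads swing forward as they close: fully open they stand 13 mm farther back than shut.
Start: joints at [-1.422, 0.491, 1.559, -0, 1.092, -0.106], TCP at [0.158, -0.605, 0.192] pointing down, gripper open.
Joint ranges: [-3.1, 3.1], [-0.84, 2.19], [0.05, 2.79], [-1.13, 4.28], [0.06, 2.93], [-2.69, 2.69]. Speed limits (rad/s): [2.22, 2.22, 2.79, 3.14, 3.14, 3.14].

INTERFACE

Orientations are given as a unit quaternion [w, x, y, z].
In Python, from bench import bot, vision gives the robot as it stands.
- The arm moves only by the tool step_arm, never from a script. Its argument "motion" is a list of rows, each a list of 5 numbers: the closure in counts, from 0 (fully open) to 255 (shut), then the shift along the tool's x, y, z in cm, then the turn about the tool's x in degrees. A call has 1 to 10 rows; each row shifts and turns the commanded pose from where the row before left it, along the tool's axes as they then stand; what a row does not reach is not made up. A row lasts 1/12 s, in which the tool goes at most 41.7 mm and 7.16 degrees, less where a joint would pass 70% of its speed; a pose out of reach is approached as far as the arm can. A call is refused whole if a number of a shift passes 4.17 or a number of a turn 7.16, either way. A call with a gripper value outside its range is refused whole. The fingers move at their own pace and stop on an object; the grip force is fixed at half the most. Time passes only in rows, so rows that do not move let the fingers close. It gives the time, the measured TCP pose, the force and the opening at its end, in the units of the state.
- bot.get_obs(): the state, without advancing time (a new reading comes with each control period).
- vision.snapshot(name): name is "scene" or "side" or "wrist"; returns a dict with "color" (480x640x3 uint8, red, green, blue), "fx", "fy", "cx", "cy" (pixels), "rvec" (rotation vector, rad) and "tvec" (3), from world to camera coordinates, as OpenCV has them; the wrist camera has in their place "T_tool_cam" (4x4, takes a point from camera to tool coordinates, whose origin is the TCP and whose axes are the tool frame's). Camera axes: x right, y down, z forward; pixel columns grow to the right and rows downward; lengths in m; the calibration is good to about 2 mm. A picture is of the moment at which its call begins: read the wrist's pose just before it. There is no depth.
- bot.job_done(): hands the job in, once; it reports no verdict.
The state is a dict: "t": time; "joint_pos": joint angles; "qvel": joint speeds; "tau": joint torques, N m; "eef_pos": TCP position; "tool_rot": TCP orientation; "force": force on the tool from outside, world axes, zero at the start; "ft_torque": the same for the moment, N m; "gripper_width": finger opening in m.
Only numpy, scipy, OpenCV 4.12 (cv2) and the standard library are available. Lean on these libraries where they do the work, as an engineer would, in place of code of your own. Each camera call takes 0.05 s, during which the arm holds its last target.

## Working session

There is one attempt and no reset: what is moved stays moved. The work goes in short steps, Python scripts to look and compute and a tool call to move; the robot and the scene stay as the last step left them, time stands still between calls to the robot, and variables do not carry over. Pictures are saved under pics/ and viewed, and the job is handed in when it is done.

Besides the shell and the picture viewer there is one more tool, called after "Call:" by a JSON object that holds its "name" and its "arguments", one argument or row to a line. step_arm: Moves the arm, as the interface text tells. Its arguments: {"type":"object","properties":{"motion":{"type":"array"}},"required":["motion"]}

```bash
ls; mkdir -p pics; python3 - <<'E'
from bench import bot, vision
import cv2
o=bot.get_obs(); print(o); print(bot.hold_point_z)
for n in ["scene","side","wrist"]:
    s=vision.snapshot(n); cv2.imwrite(f"pics/{n}0.png",s["color"][:,:,::-1])
    print(n,{k:v for k,v in s.items() if k!="color"})
E
```

```text
pics
{'t': 0.0, 'joint_pos': array([-1.42158147e+00,  4.91547604e-01,  1.55950705e+00,  9.47011275e-06,
        1.09168837e+00, -1.05592137e-01]), 'qvel': array([-6.31962854e-04,  1.37625396e-03, -6.52455659e-05,  9.83572548e-04,
        3.37750927e-04, -9.38575988e-04]), 'tau': array([-2.98380583e-03, -6.18443871e+01, -2.61590981e+01, -1.33375479e-04,
        3.89075372e-03, -2.63054176e-05]), 'eef_pos': array([ 0.15752163, -0.60451854,  0.19131536]), 'tool_rot': array([-0.08943613, -0.70136996, -0.0902495 ,  0.70138177]), 'force': array([-0.90390938,  1.12685038,  0.90129614]), 'ft_torque': array([ 0.01229463, -0.01589189, -0.01992391]), 'gripper_width': 0.08526473231625815}
0.0187
scene {'fx': 582.754301187771, 'fy': 582.754301187771, 'cx': 321.49543777840637, 'cy': 238.07757252548157, 'rvec': array([ 2.3169497 ,  0.99039212, -0.33857583]), 'tvec': array([-0.38316512, -0.30962135,  1.39067002])}
side {'fx': 479.9653756411246, 'fy': 479.9653756411246, 'cx': 323.8535067696866, 'cy': 247.60983170754764, 'rvec': array([ 0.31921819, -2.7812817 ,  1.19416196]), 'tvec': array([0.53597908, 0.12754445, 1.06046905])}
wrist {'fx': 416.2561993908411, 'fy': 416.2561993908411, 'cx': 314.77917999116914, 'cy': 246.59009168781338, 'T_tool_cam': array([[-1.85239439e-03, -3.14192681e-01,  9.49357429e-01,
        -1.82523807e-01],
       [ 9.99998264e-01, -7.74156279e-04,  1.69499589e-03,
        -1.35403553e-04],
       [ 2.02395714e-04,  9.49358921e-01,  3.14193569e-01,
        -8.05104625e-02],
       [ 0.00000000e+00,  0.00000000e+00,  0.00000000e+00,
         1.00000000e+00]])}
```

View pics/scene0.png

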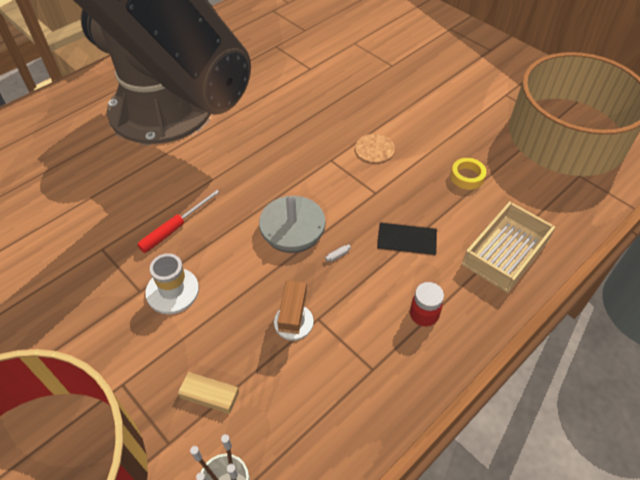

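View pics/side0.png

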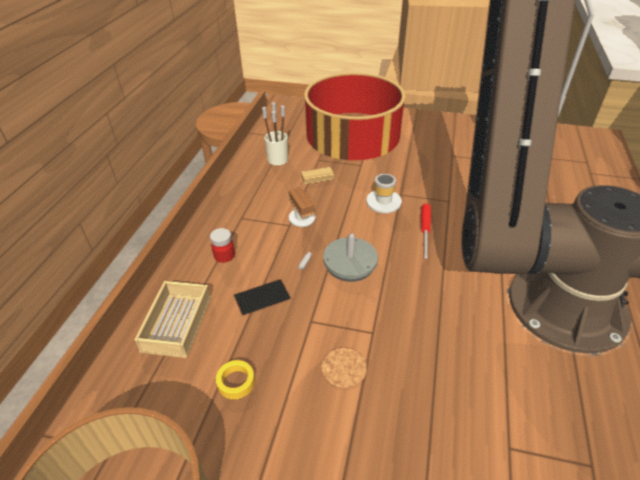

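View pics/wrist0.png

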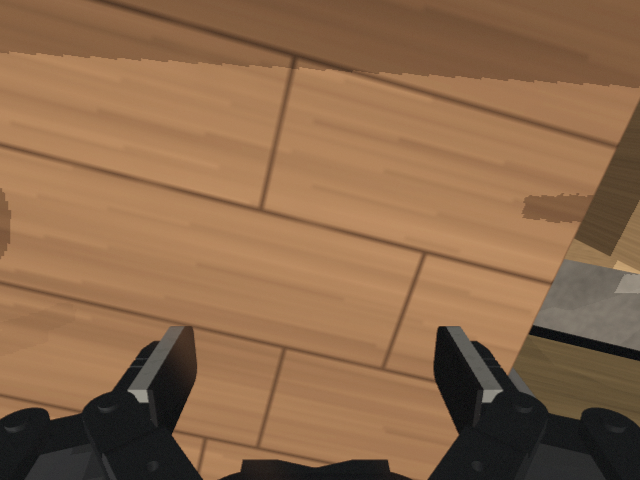

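Scene view: the tin and wide hub are at about (167,275), with the flange at (172,290). The block and small hub are at (293,312), turntable (293,222), coaster (375,148), mat (407,238), lug (338,253), tape (469,172) and offcut (208,391). The side view shows the same items. Next I measure them in both views.

```bash
cat > h.py <<'E'
import numpy as np, cv2
from scipy.spatial.transform import Rotation as R
from bench import bot, vision
def pose(s,o=None):
    """cam->world R, centre"""
    if "rvec" in s:
        Rm=cv2.Rodrigues(np.array(s["rvec"]))[0]; return Rm.T, -Rm.T@np.array(s["tvec"])
    q=o["tool_rot"]; T=np.eye(4); T[:3,:3]=R.from_quat([q[1],q[2],q[3],q[0]]).as_matrix(); T[:3,3]=o["eef_pos"]
    T=T@s["T_tool_cam"]; return T[:3,:3],T[:3,3]
def ray(s,uv,z,o=None):
    Rm,c=pose(s,o); uv=np.atleast_2d(uv).astype(float)
    d=np.c_[(uv[:,0]-s["cx"])/s["fx"],(uv[:,1]-s["cy"])/s["fy"],np.ones(len(uv))]@Rm.T
    return c+d*((z-c[2])/d[:,2])[:,None]
def proj(s,P,o=None):
    Rm,c=pose(s,o); p=(np.atleast_2d(P)-c)@Rm; return np.c_[p[:,0]/p[:,2]*s["fx"]+s["cx"],p[:,1]/p[:,2]*s["fy"]+s["cy"]]
def blob(mask,near,rad=60,minA=30):
    n,l,st,c=cv2.connectedComponentsWithStats(mask.astype(np.uint8))
    best=[i for i in range(1,n) if st[i,4]>=minA and np.hypot(*(c[i]-near))<rad]
    i=max(best,key=lambda i:st[i,4]); m=(l==i).astype(np.uint8)
    return max(cv2.findContours(m,cv2.RETR_EXTERNAL,cv2.CHAIN_APPROX_NONE)[0],key=len)[:,0,:]
def circ(P):
    A=np.c_[2*P[:,:2],np.ones(len(P))]; b=(P[:,:2]**2).sum(1)
    x=np.linalg.lstsq(A,b,rcond=None)[0]; return x[:2],np.sqrt(x[2]+x[:2]@x[:2])
E
python3 - <<'E'
import cv2,numpy as np
for n,boxes in {"scene":[(130,235,80,90),(250,180,100,170),(320,120,130,150)],"side":[(350,150,60,80),(270,160,60,80),(300,210,100,90),(220,260,160,140)]}.items():
    im=cv2.imread(f"pics/{n}0.png")
    out=[]
    for i,(x,y,w,h) in enumerate(boxes):
        c=cv2.resize(im[y:y+h,x:x+w],None,fx=300/h,fy=300/h,interpolation=cv2.INTER_NEAREST); out.append(c)
    r=np.hstack(out); f=min(1,800/r.shape[1]); cv2.imwrite(f"pics/crop_{n}.png",cv2.resize(r,None,fx=f,fy=f))
    h=cv2.cvtColor(im,cv2.COLOR_BGR2HSV)
    for p in ([(167,262),(168,280),(155,300),(270,222),(400,240),(375,150),(302,290),(285,325),(310,380)] if n=="scene" else [(385,181),(385,190),(375,203),(335,265),(262,297),(345,368),(303,200),(300,219)]): print(n,p,h[p[1],p[0]])
E
```

```text
scene (167, 262) [  6  12 108]
scene (168, 280) [ 15  17 122]
scene (155, 300) [ 21  19 192]
scene (270, 222) [ 26  24 160]
scene (400, 240) [15 20 50]
scene (375, 150) [ 15 130 226]
scene (302, 290) [ 13 150 187]
scene (285, 325) [ 13 144 103]
scene (310, 380) [ 13 138 200]
side (385, 181) [ 10  15 102]
side (385, 190) [ 19 158 215]
side (375, 203) [ 24  15 236]
side (335, 265) [ 32  27 162]
side (262, 297) [23 21 48]
side (345, 368) [ 14 133 219]
side (303, 200) [ 13 155 173]
side (300, 219) [ 24  26 209]
```

View pics/crop_scene.png

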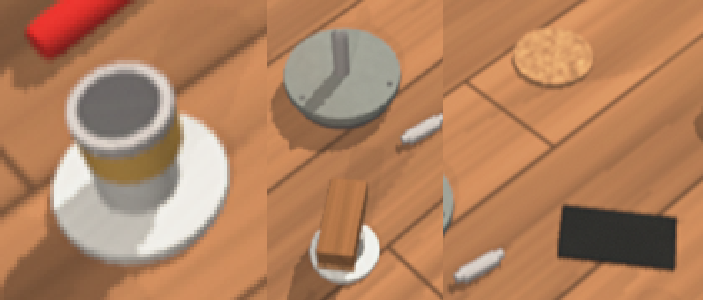

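View pics/crop_side.png

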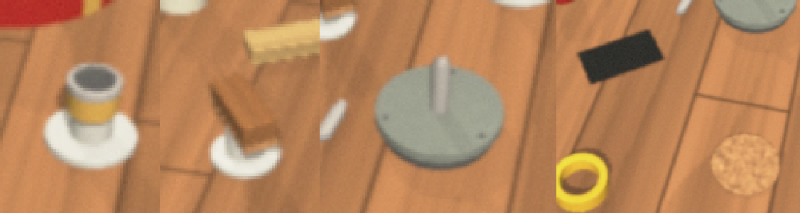

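```bash
python3 - <<'E'
from h import *
for n in ["scene","side"]:
    s=vision.snapshot(n); im=s["color"]; hsv=cv2.cvtColor(im,cv2.COLOR_RGB2HSV); H,S,V=[hsv[...,i].astype(int) for i in range(3)]
    N=dict(scene=dict(mat=(407,238),coaster=(375,148),tt=(293,222),tin=(167,262),wf=(172,290),sf=(294,322),lug=(338,253),off=(208,391),tape=(469,172)),
           side=dict(mat=(262,297),coaster=(345,368),tt=(351,259),tin=(385,181),wf=(384,203),sf=(301,217),lug=(305,261),off=(318,175),tape=(236,379)))[n]
    Rm,c=pose(s); print(n,"cam",c.round(3))
    g=blob((V<75)&(S<90),N["mat"],15); P=ray(s,g,0.004); r=cv2.minAreaRect((P[:,:2]*1000).astype(np.float32)); print(" mat",r)
    for nm,m,z,rr in [("tt",(S<60)&(V>60),.03,20),("wf",(S<45)&(V>60),.010,25),("sf",(S<60)&(V>80),.008,15),("coaster",(S<140)&(V>150)&(H<20),.005,20),("lug",(S<70)&(V>90),.008,15),("tape",(H>22)&(H<34)&(S>140),.012,15),("off",(H>=17)&(H<25)&(S>60),.01,15)]:
        try:
            g=blob(m,N[nm],rr); P=ray(s,g,z); e=cv2.fitEllipse(g); r=cv2.minAreaRect((P[:,:2]*1000).astype(np.float32)); print(" ",nm,"circ",[x.round(4) for x in circ(P)],"rect",np.round(r[0]),np.round(r[1]),round(r[2]),"ell->",ray(s,e[0],z)[0,:2].round(4))
        except Exception as ex: print(nm,ex)
E
```

```text
scene cam [ 1.056 -0.476  0.914]
 mat ((665.5108032226562, 126.32626342773438), (111.6736831665039, 63.04243850708008), 38.30879592895508)
  tt circ [array([ 0.4961, -0.0237]), np.float64(0.0664)] rect [496. -24.] [126. 138.] 46 ell-> [ 0.4979 -0.0254]
  wf circ [array([ 0.4363, -0.2731]), np.float64(0.0476)] rect [ 437. -268.] [ 96. 131.] 48 ell-> [ 0.4407 -0.2753]
  sf circ [array([ 0.6513, -0.1621]), np.float64(0.0309)] rect [ 656. -164.] [69. 62.] 56 ell-> [ 0.6516 -0.1625]
coaster max() iterable argument is empty
  lug circ [array([0.598 , 0.0012]), np.float64(0.0194)] rect [599.   1.] [57. 19.] 81 ell-> [5.989e-01 3.000e-04]
  tape circ [array([0.6386, 0.3574]), np.float64(0.0346)] rect [638. 358.] [70. 68.] 46 ell-> [0.6391 0.357 ]
  off circ [array([ 0.653, -0.349]), np.float64(0.0379)] rect [ 653. -349.] [93. 44.] 29 ell-> [ 0.6538 -0.3491]
side cam [0.359 0.785 0.826]
 mat ((664.0349731445312, 128.39144897460938), (109.27734375, 61.574886322021484), 37.85834503173828)
  tt circ [array([ 0.4901, -0.012 ]), np.float64(0.0675)] rect [491. -12.] [138. 132.] 63 ell-> [ 0.4894 -0.0088]
  wf circ [array([ 0.4453, -0.2651]), np.float64(0.0427)] rect [ 445. -264.] [91. 87.] 8 ell-> [ 0.445  -0.2635]
  sf circ [array([ 0.6496, -0.1497]), np.float64(0.0297)] rect [ 650. -147.] [55. 71.] 80 ell-> [ 0.6492 -0.1479]
  coaster circ [array([0.4476, 0.2686]), np.float64(0.0477)] rect [443. 269.] [ 96. 104.] 75 ell-> [0.4474 0.27  ]
  lug circ [array([5.982e-01, 5.000e-04]), np.float64(0.0197)] rect [598.  -0.] [59. 16.] 81 ell-> [0.5982 0.0013]
  tape circ [array([0.6477, 0.3399]), np.float64(0.0352)] rect [648. 340.] [71. 70.] 13 ell-> [0.6475 0.3409]
  off circ [array([ 0.6528, -0.3499]), np.float64(0.0409)] rect [ 652. -350.] [92. 64.] 28 ell-> [ 0.653  -0.3488]
```

```bash
cat >> h.py <<'E'
def plan(x,y,z,yaw=None):
    """print shift to target in current tool axes (cm); yaw = wanted world angle (deg) of tool y, mod 180"""
    o=bot.get_obs(); q=o["tool_rot"]; M=R.from_quat([q[1],q[2],q[3],q[0]]).as_matrix()
    d=M.T@(np.array([x,y,z])-o["eef_pos"])*100
    cy=np.degrees(np.arctan2(M[1,1],M[0,1]))
    print("t",round(o["t"],2),"tcp",o["eef_pos"].round(4),"xaxis",M[:,0].round(4),"yaw",cy.round(2),"w",round(o["gripper_width"],4),"F",o["force"].round(1),"j6",o["joint_pos"][5].round(2))
    print("shift cm",d.round(2))
    if yaw is not None:
        # turn by a about tool x (down): yaw decreases by a
        a=-((yaw-cy+90)%180-90); print("turn deg about x",round(a,2))
def snap(n,f):
    o=bot.get_obs(); s=vision.snapshot(n); cv2.imwrite(f"pics/{f}.png",s["color"][:,:,::-1]); return s,o
E
python3 - <<'E'
from h import *
plan(0.44,-0.27,0.25,30)
s=vision.snapshot("scene");im=s["color"]; hsv=cv2.cvtColor(im,cv2.COLOR_RGB2HSV); S,V=hsv[...,1],hsv[...,2]
g=blob((V<75)&(S<90),(407,238),15); P=ray(s,g,0.004)
print(cv2.boxPoints(cv2.minAreaRect((P[:,:2]*1000).astype(np.float32))))
print(ray(s,[[279,281],[306,283]],0.072)) 
E
```

```text
t 0.25 tcp [ 0.1575 -0.6047  0.1916] xaxis [-1.e-04  5.e-04 -1.e+00] yaw -75.4 w 0.085 F [ 0.9 -0.4  0. ] j6 -0.11
shift cm [ -5.82 -25.27 -35.77]
turn deg about x 74.6
[[602.1928  116.31666]
 [641.28986  66.9555 ]
 [728.77264 136.24716]
 [689.6756  185.60834]]
[[ 0.60408932 -0.14812324  0.072     ]
 [ 0.63929739 -0.11727285  0.072     ]]
```

Call:
{"name": "step_arm", "arguments": {
  "motion": [
    [0, -0.58, -2.2, -3.1, 0],
    [0, -0.58, -2.2, -3.1, 0],
    [0, -0.58, -2.2, -3.1, 0],
    [0, -0.58, -2.2, -3.1, 0],
    [0, -0.58, -2.2, -3.1, 0],
    [0, -0.58, -2.2, -3.1, 0],
    [0, -0.58, -2.2, -3.1, 0],
    [0, -0.58, -2.2, -3.1, 0],
    [0, -0.58, -2.2, -3.1, 0],
    [0, -0.58, -2.2, -3.1, 0]
  ]
}}

```text
t: 1.13
eef_pos: [0.4029, -0.3122, 0.2504]
tool_rot: [0.09, 0.701, 0.09, -0.701]
force: [1.1, -0.4, -0.2]
gripper_width: 0.0851
```

Call:
{"name": "step_arm", "arguments": {
  "motion": [
    [0, 0, -2.2, -3.1, 0],
    [0, 0, -1.1, -1.7, 0],
    [0, 0, 0, 0, 0],
    [0, 0, 0, 0, 0]
  ]
}}

```text
t: 1.47
eef_pos: [0.4407, -0.269, 0.2499]
tool_rot: [-0.091, -0.701, -0.091, 0.701]
force: [-1.4, -0.5, -0.2]
gripper_width: 0.0851
```

```bash
python3 - <<'E'
from h import *
plan(.44,-.27,.25)
snap("wrist","w1")
E
```

```text
t 1.47 tcp [ 0.4407 -0.269   0.2499] xaxis [-0.e+00 -2.e-04 -1.e+00] yaw -75.26 w 0.0851 F [-1.4 -0.5 -0.2] j6 0.64
shift cm [-0.01  0.08  0.09]
```

View pics/w1.png

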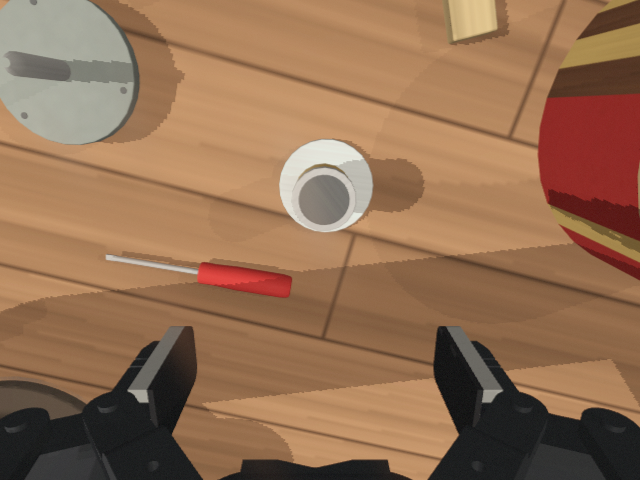

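The wrist view shows the tin top at (325,200) and the wide flange at (326,186). The turntable plate is partly in view, centred near (60,70).

```bash
cat > m.py <<'E'
from h import *
s,o=snap("wrist","w1b"); hsv=cv2.cvtColor(s["color"],cv2.COLOR_RGB2HSV); H,S,V=[hsv[...,i].astype(int) for i in range(3)]
# tin rim: strong lower arc of outer contour below the flange; inner dark lid disk
g=blob((S<50)&(V>60)&(V<150),(325,200),20); e=cv2.fitEllipse(g); P=ray(s,g,.08,o); print("lid disk",[x.round(4) for x in circ(P)],e)
g=blob((S<60)&(V>60),(326,186),25); 
up=g[g[:,1]<190]; lo=g[g[:,1]>215]
print("flange",[x.round(4) for x in circ(ray(s,up,.010,o))]); print("tin low arc",[x.round(4) for x in circ(ray(s,lo,.08,o))])
g=blob((S<60)&(V>60),(60,70),40); g=g[(g[:,0]>3)&(g[:,1]>3)]
print("tt",[x.round(4) for x in circ(ray(s,g,.03,o))])
plan(.44,-.27,.05)
E
python3 m.py
```

```text
lid disk [array([ 0.4488, -0.2754]), np.float64(0.0212)] ((323.1529235839844, 198.5247039794922), (48.81972122192383, 49.29029846191406), 43.36095428466797)
flange [array([ 0.4488, -0.279 ]), np.float64(0.0472)]
tin low arc [array([ 0.4608, -0.2741]), np.float64(0.04)]
tt [array([ 0.4935, -0.0243]), np.float64(0.0649)]
t 1.57 tcp [ 0.4398 -0.2702  0.2498] xaxis [-2.e-04 -2.e-04 -1.e+00] yaw -75.41 w 0.0858 F [-0.3 -0.5 -0.4] j6 0.64
shift cm [19.98 -0.02 -0.03]
```

```bash
python3 -c "
from h import *
plan(.4488,-.2754,.046)"
```

```text
t 1.57 tcp [ 0.4398 -0.2702  0.2498] xaxis [-2.e-04 -2.e-04 -1.e+00] yaw -75.41 w 0.0858 F [-0.3 -0.5 -0.4] j6 0.64
shift cm [20.38  0.73 -0.74]
```

Call:
{"name": "step_arm", "arguments": {
  "motion": [
    [0, 0.4, 0.73, -0.74, 0],
    [0, 3, 0, 0, 0],
    [0, 3, 0, 0, 0],
    [0, 3, 0, 0, 0],
    [0, 3, 0, 0, 0],
    [0, 3, 0, 0, 0],
    [0, 2, 0, 0, 0],
    [0, 1.5, 0, 0, 0],
    [0, 1.5, 0, 0, 0],
    [0, 0, 0, 0, 0]
  ]
}}

```text
t: 2.4
eef_pos: [0.4481, -0.2754, 0.043]
tool_rot: [-0.088, -0.7, -0.09, 0.702]
force: [-0.3, 0.3, -0.6]
gripper_width: 0.0853
```

```bash
python3 -c "
from h import *
plan(.4488,-.2754,.046); snap('wrist','w2'); snap('scene','s2')"
```

```text
t 2.4 tcp [ 0.4481 -0.2754  0.043 ] xaxis [-0.0032  0.0025 -1.    ] yaw -75.5 w 0.0853 F [-0.3  0.3 -0.6] j6 0.64
shift cm [-0.3   0.01 -0.07]
```

View pics/w2.png

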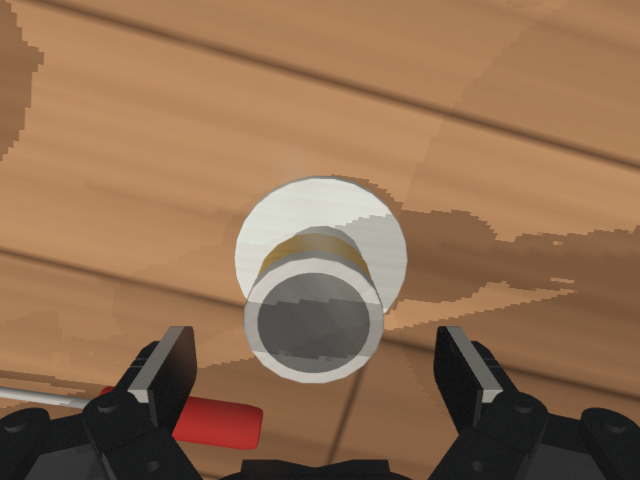

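The jaws (pads at x ≈ 190 and 440) straddle the tin, centred at (314,322). I'll close on it.

Call:
{"name": "step_arm", "arguments": {
  "motion": [
    [255, 0, 0, 0, 0],
    [255, 0, 0, 0, 0],
    [255, 0, 0, 0, 0],
    [255, 0, 0, 0, 0],
    [255, 0, 0, 0, 0],
    [255, 0, 0, 0, 0],
    [255, 0, 0, 0, 0],
    [255, 0, 0, 0, 0]
  ]
}}

```text
t: 3.17
eef_pos: [0.4493, -0.275, 0.046]
tool_rot: [0.09, 0.701, 0.09, -0.701]
force: [-0.3, 0.8, -0.3]
gripper_width: -0.0
```

```bash
python3 -c "
from h import *
plan(.4488,-.2754,.15); snap('wrist','w3');snap('scene','s3')"
```

```text
t 3.17 tcp [ 0.4493 -0.275   0.046 ] xaxis [ 1.e-04 -2.e-04 -1.e+00] yaw -75.4 w -0.0 F [-0.3  0.8 -0.3] j6 0.64
shift cm [-10.4    0.03   0.06]
```

View pics/w3.png

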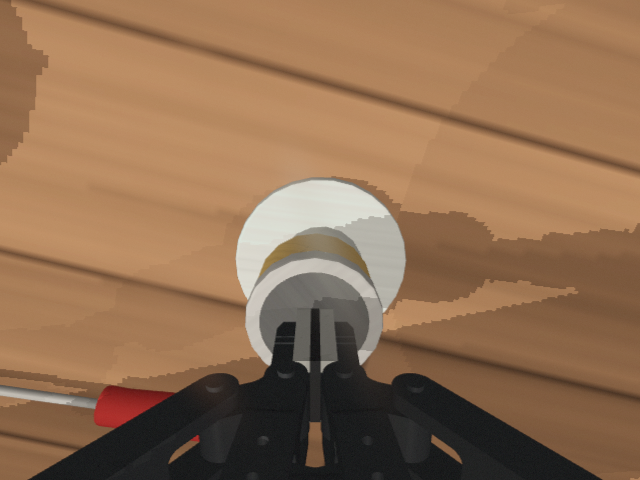

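View pics/s3.png

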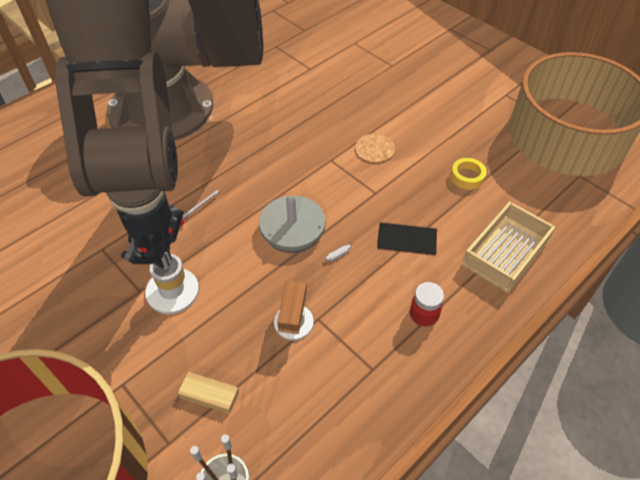

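```bash
python3 - <<'E'
from h import *
s,o=snap('side','si3'); s=vision.snapshot('wrist')
T=np.linalg.inv(s["T_tool_cam"])
for p in [(0,0,0),(-.0187,0,0),(-.034,0,0),(-.034,.028,0),(-.034,-.028,0),(-.034,0,.028),(-.034,0,-.028)]:
    c=(T@np.array([*p,1]))[:3]; print(p,c.round(3),(c[:2]/c[2]*s["fx"]+[s["cx"],s["cy"]]).round(1))
im=cv2.imread('pics/s3.png')[180:330,90:290]; cv2.imwrite('pics/s3c.png',cv2.resize(im,None,fx=4,fy=4))
im=cv2.imread('pics/si3.png'); im=im[100:250,300:500]; cv2.imwrite('pics/si3c.png',cv2.resize(im,None,fx=4,fy=4))
E
```

```text
(0, 0, 0) [-0.     0.019  0.199] [314.4 286.6]
(-0.0187, 0, 0) [-0.     0.025  0.181] [314.4 304.1]
(-0.034, 0, 0) [-0.     0.03   0.166] [314.5 321.1]
(-0.034, 0.028, 0) [0.028 0.03  0.166] [384.5 321. ]
(-0.034, -0.028, 0) [-0.028  0.03   0.166] [244.4 321.2]
(-0.034, 0, 0.028) [-0.     0.056  0.175] [314.5 380.6]
(-0.034, 0, -0.028) [-0.     0.003  0.158] [314.4 255. ]
```

View pics/s3c.png

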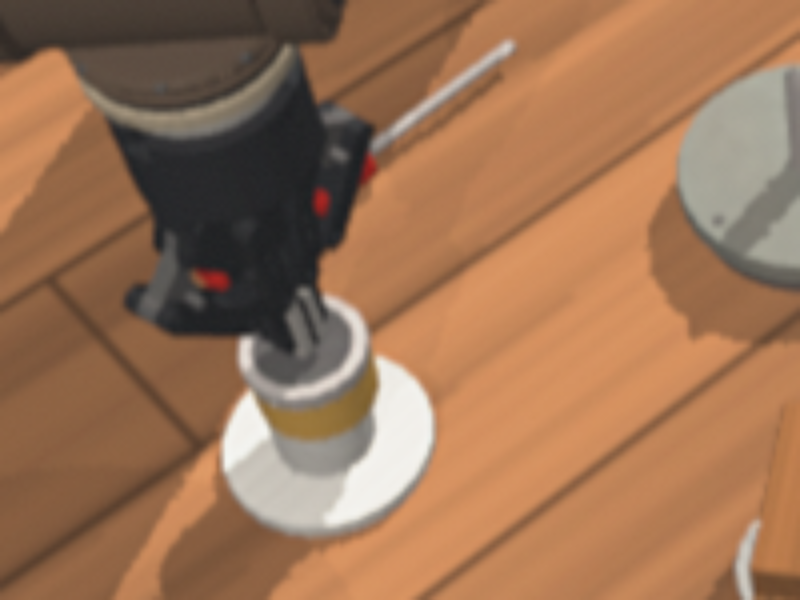

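View pics/si3c.png

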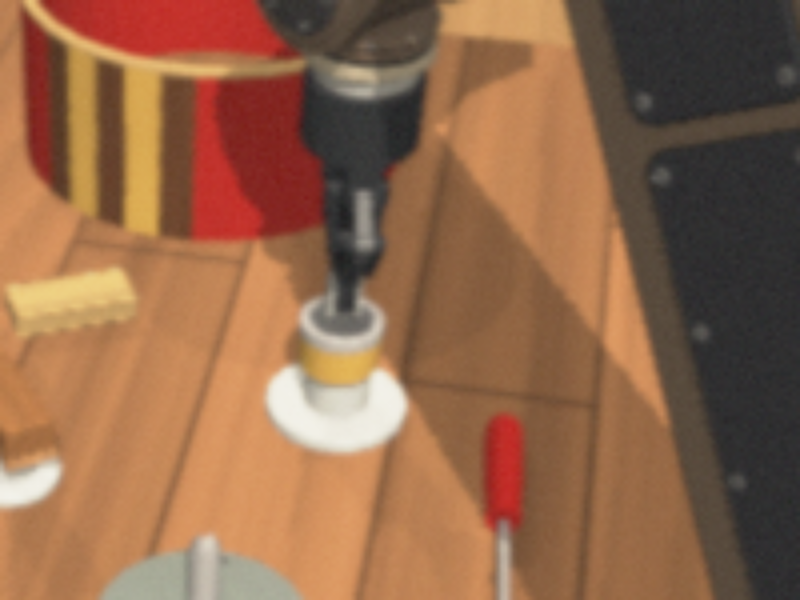

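Something is off. The fingers shut fully with no contact, and in all three views the closed tips stop just above the lid. In the wrist image the visible pad ends lie about 42 mm behind the reported TCP: the open-jaw pixel gap of 245 px gives depth 0.145 m, where about 0.185 m was expected. So the real fingertips are shorter than the stated TCP. I'll reopen, check this from another height, and use the measured offset from here on.

Call:
{"name": "step_arm", "arguments": {
  "motion": [
    [0, 0, 0, 0, 0],
    [0, 0, 0, 0, 0],
    [0, 0, 0, 0, 0],
    [0, 0, 0, 0, 0],
    [0, 0, 0, 0, 0],
    [0, 0, 0, 0, 0],
    [0, 1, 0, 0, 0],
    [0, 1, 0, 0, 0],
    [0, 0, 0, 0, 0]
  ]
}}

```text
t: 4.12
eef_pos: [0.4484, -0.2744, 0.0238]
tool_rot: [-0.089, -0.701, -0.091, 0.702]
force: [-0.8, 0.8, -0.0]
gripper_width: 0.0854
```

```bash
python3 - <<'E'
from h import *
plan(.4488,-.2754,.006); snap('wrist','w4'); s,o=snap('scene','s4');s2,o=snap('side','si4')
a=cv2.resize(cv2.imread('pics/s4.png')[190:320,110:240],None,fx=3,fy=3);b=cv2.resize(cv2.imread('pics/si4.png')[110:240,320:450],None,fx=3,fy=3)
# where would tool tips project
for ss,x0,y0,im in ((s,110,190,a),(s2,320,110,b)):
    q=o["tool_rot"];M=R.from_quat([q[1],q[2],q[3],q[0]]).as_matrix()
    for off,col in ((-.013,(0,0,255)),(-.055,(0,255,0))):
        for y in (-.0425,.0425):
            p=(proj(ss,o["eef_pos"]+M@[off,y,0])[0]-[x0,y0])*3; cv2.circle(im,tuple(int(v) for v in p),3,col,-1)
cv2.imwrite('pics/c4.png',np.hstack([a,b]))
E
```

```text
t 4.12 tcp [ 0.4484 -0.2744  0.0238] xaxis [-0.0022  0.0017 -1.    ] yaw -75.4 w 0.0854 F [-0.8  0.8 -0. ] j6 0.64
shift cm [ 1.78  0.12 -0.02]
```

View pics/c4.png

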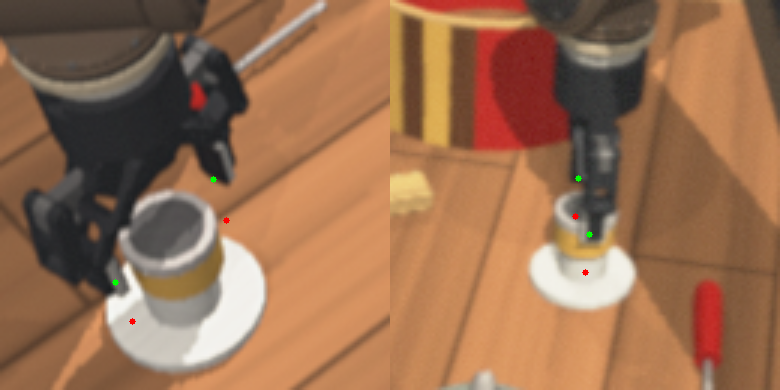

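View pics/w4.png

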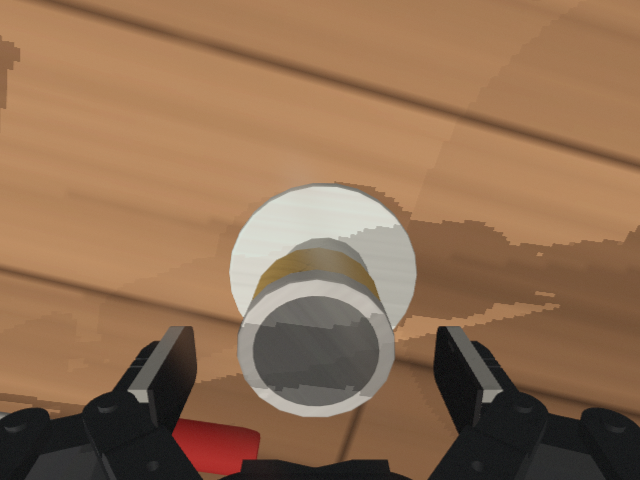

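The green marks, at 55 mm behind the TCP, fall on the visible finger ends in both the scene and side views; the red stated positions do not. So the tips sit about 41 mm short of the reported TCP: about 54 mm back when open and 42 mm when shut. I descend accordingly.

Call:
{"name": "step_arm", "arguments": {
  "motion": [
    [0, 1, 0.08, 0, 0],
    [0, 1, 0, 0, 0],
    [0, 0.2, 0, 0, 0],
    [255, 0, 0, 0, 0],
    [255, 0, 0, 0, 0],
    [255, 0, 0, 0, 0],
    [255, 0, 0, 0, 0],
    [255, 0, 0, 0, 0],
    [255, 0, 0, 0, 0],
    [255, 0, 0, 0, 0]
  ]
}}

```text
t: 5.1
eef_pos: [0.4496, -0.2758, 0.0042]
tool_rot: [0.09, 0.702, 0.09, -0.701]
force: [-0.9, 0.8, 5.3]
gripper_width: 0.0547
```

```bash
python3 -c "
from h import *
plan(.4488,-.2754,.15); snap('wrist','w5')"
```

```text
t 5.1 tcp [ 0.4496 -0.2758  0.0042] xaxis [ 4.e-04 -4.e-04 -1.e+00] yaw -75.4 w 0.0547 F [-0.9  0.8  5.3] j6 0.64
shift cm [-14.58  -0.05   0.06]
```

View pics/w5.png

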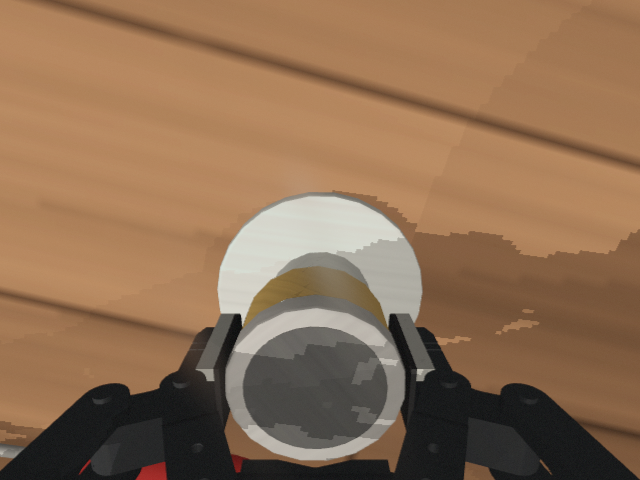

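The tin is held: width 54.7 mm, centred between the pads. Lifting.

Call:
{"name": "step_arm", "arguments": {
  "motion": [
    [255, -1, 0, 0, 0],
    [255, -2, 0, 0, 0],
    [255, -3, 0, 0, 0],
    [255, -3, 0, 0, 0],
    [255, -3, 0, 0, 0],
    [255, -3, 0, 0, 0],
    [255, -1, 0, 0, 0],
    [255, 0, 0, 0, 0]
  ]
}}

```text
t: 5.82
eef_pos: [0.4502, -0.2763, 0.1666]
tool_rot: [0.091, 0.703, 0.089, -0.7]
force: [-0.1, -0.2, 0.1]
gripper_width: 0.0543
```

```bash
python3 - <<'E'
from h import *
plan(.447,.12,.165); s,o=snap('wrist','w6')
hsv=cv2.cvtColor(s["color"],cv2.COLOR_RGB2HSV); H,S,V=[hsv[...,i].astype(int) for i in range(3)]
E
```

```text
t 5.82 tcp [ 0.4502 -0.2763  0.1666] xaxis [ 0.0038 -0.0032 -1.    ] yaw -75.4 w 0.0543 F [-0.1 -0.2  0.1] j6 0.64
shift cm [ 3.000e-02 -3.843e+01 -9.680e+00]
```

View pics/w6.png

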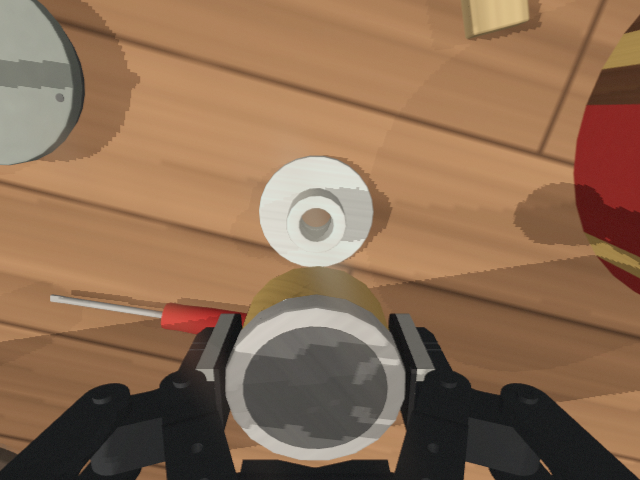

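The tin is lifted and the wide hub is unobstructed, flange at (316,212) and bore at (316,223). I'll measure the hub here, then carry the tin over.

```bash
python3 - <<'E'
from h import *
s,o=snap('wrist','w6b')
hsv=cv2.cvtColor(s["color"],cv2.COLOR_RGB2HSV); H,S,V=[hsv[...,i].astype(int) for i in range(3)]
g=blob((S<60)&(V>60),(316,212),20); up=g[g[:,1]<225]
print(len(g),[x.round(4) for x in circ(ray(s,g,.010,o))],[x.round(4) for x in circ(ray(s,up,.010,o))])
g=blob(((S>60)|(V<140)),(316,224),12); g=g[g[:,1]<226]; print("bore top",[x.round(4) for x in circ(ray(s,g,.044,o))])
plan(.447,.12,.165)
E
```

```text
320 [array([ 0.4486, -0.2787]), np.float64(0.0473)] [array([ 0.4487, -0.2786]), np.float64(0.0473)]
bore top [array([ 0.4525, -0.2772]), np.float64(0.0091)]
t 5.92 tcp [ 0.449  -0.2754  0.1633] xaxis [-5.e-04  3.e-04 -1.e+00] yaw -75.4 w 0.0549 F [ 0.5 -0.2 -1.3] j6 0.64
shift cm [ -0.16 -38.32  -9.77]
```

Call:
{"name": "step_arm", "arguments": {
  "motion": [
    [255, 0, -3.84, -0.97, 0],
    [255, 0, -3.84, -0.97, 0],
    [255, 0, -3.84, -0.97, 0],
    [255, 0, -3.84, -0.97, 0],
    [255, 0, -3.84, -0.97, 0],
    [255, 0, -3.84, -0.97, 0],
    [255, 0, -3.84, -0.97, 0],
    [255, 0, -3.84, -0.97, 0],
    [255, 0, -3.84, -0.97, 0],
    [255, 0, -3.84, -0.97, 0]
  ]
}}

```text
t: 6.75
eef_pos: [0.4452, 0.1221, 0.1621]
tool_rot: [-0.09, -0.7, -0.09, 0.703]
force: [1.1, -0.4, -0.8]
gripper_width: 0.0549
```

Call:
{"name": "step_arm", "arguments": {
  "motion": [
    [255, 0, 0, 0, 0],
    [255, 0, 0, 0, 0],
    [255, 0, 0, 0, 0]
  ]
}}

```text
t: 7.0
eef_pos: [0.4458, 0.1201, 0.1626]
tool_rot: [-0.09, -0.7, -0.09, 0.702]
force: [0.2, 0.4, -0.6]
gripper_width: 0.0548
```

```bash
python3 - <<'E'
from h import *
plan(.4476,.2686,.1);snap('wrist','w7')
E
```

```text
t 7.0 tcp [0.4458 0.1201 0.1626] xaxis [-2.6e-03 -6.0e-04 -1.0e+00] yaw -75.35 w 0.0548 F [ 0.2  0.4 -0.6] j6 1.44
shift cm [  6.25 -14.32  -3.95]
```

View pics/w7.png

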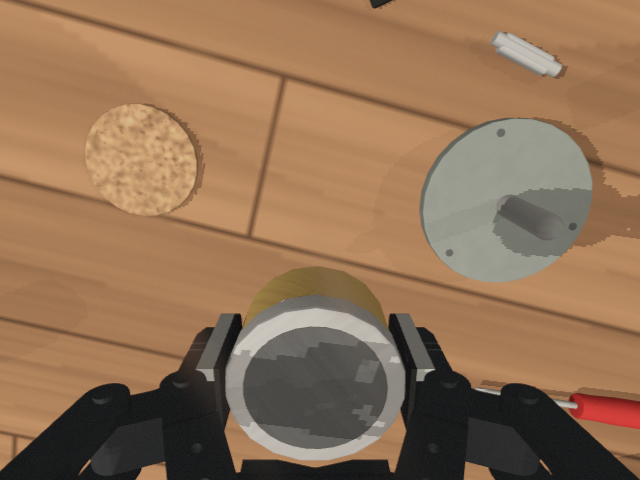

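The coaster is fully visible at (142,159) and the turntable at (507,200), with the spigot base near (545,230).

```bash
python3 - <<'E'
from h import *
s,o=snap('wrist','w7b')
im=s["color"]; hsv=cv2.cvtColor(im,cv2.COLOR_RGB2HSV); H,S,V=[hsv[...,i].astype(int) for i in range(3)]
print(hsv[150:165:5,130:150:5].reshape(-1,3).tolist(),hsv[150:165:5,230:240:5].reshape(-1,3).tolist())
m=((V>205)|(H>=16)).astype(np.uint8)
for thr in (205,212):
    m=((V>thr)).astype(np.uint8); m=cv2.morphologyEx(cv2.morphologyEx(m,cv2.MORPH_CLOSE,np.ones((5,5))),cv2.MORPH_OPEN,np.ones((7,7)))
    try:
        g=blob(m,(142,159),25,1000); print(thr,cv2.boundingRect(g),[x.round(4) for x in circ(ray(s,cv2.convexHull(g)[:,0],.005,o))])
    except Exception as e: print(e)
hand=np.array([[85,155],[97,121],[141,103],[183,124],[197,160],[184,197],[145,216],[105,198]]); print("hand",[x.round(4) for x in circ(ray(s,hand,.005,o))])
g=blob((S<60)&(V>60),(507,200),25)
print("tt all",[x.round(4) for x in circ(ray(s,g,.03,o))])
gi=g[(g[:,1]<150)|(g[:,0]>540)]; print("tt part",[x.round(4) for x in circ(ray(s,gi,.03,o))])
plan(.4476,.2686,.1)
E
```

```text
[[16, 108, 208], [15, 109, 205], [16, 107, 209], [15, 114, 188], [15, 113, 190], [16, 112, 189], [16, 109, 204], [15, 111, 200], [16, 109, 209], [18, 98, 211], [15, 110, 199], [15, 112, 195]] [[14, 123, 174], [14, 121, 177], [14, 122, 171], [13, 123, 172], [14, 122, 174], [14, 120, 174]]
max() iterable argument is empty
max() iterable argument is empty
hand [array([0.45  , 0.2643]), np.float64(0.0448)]
tt all [array([ 0.4929, -0.0197]), np.float64(0.0648)]
tt part [array([ 0.4918, -0.0195]), np.float64(0.0655)]
t 7.1 tcp [0.4463 0.1192 0.1631] xaxis [-1.5e-03 -4.0e-04 -1.0e+00] yaw -75.49 w 0.0546 F [ 0.  -0.5 -1.6] j6 1.44
shift cm [  6.31 -14.43  -3.88]
```

```bash
python3 - <<'E'
from h import *
plan(.450,.2643,.06)
E
```

```text
t 7.1 tcp [0.4463 0.1192 0.1631] xaxis [-1.5e-03 -4.0e-04 -1.0e+00] yaw -75.49 w 0.0546 F [ 0.  -0.5 -1.6] j6 1.44
shift cm [ 10.31 -13.95  -4.01]
```

Call:
{"name": "step_arm", "arguments": {
  "motion": [
    [255, 0, -3.5, -1, 0],
    [255, 0, -3.5, -1, 0],
    [255, 0, -3.5, -1, 0],
    [255, 0, -3.45, -1, 0],
    [255, 2, 0, 0, 0],
    [255, 2.5, 0, 0, 0],
    [255, 2.5, 0, 0, 0],
    [255, 2, 0, 0, 0],
    [255, 1.3, 0, 0, 0],
    [255, 0, 0, 0, 0]
  ]
}}

```text
t: 7.93
eef_pos: [0.4494, 0.2635, 0.0583]
tool_rot: [-0.089, -0.7, -0.088, 0.703]
force: [-0.6, -1.3, -1.5]
gripper_width: 0.0548
```

Call:
{"name": "step_arm", "arguments": {
  "motion": [
    [255, 0, 0, 0, 0],
    [255, 0, 0, 0, 0]
  ]
}}

```text
t: 8.1
eef_pos: [0.4508, 0.2648, 0.0615]
tool_rot: [0.089, 0.702, 0.089, -0.701]
force: [-0.5, 0.2, -1.1]
gripper_width: 0.055
```

```bash
python3 - <<'E'
from h import *
plan(.450,.2643,-.034);s,o=snap('wrist','w8')
E
```

```text
t 8.1 tcp [0.4508 0.2648 0.0615] xaxis [ 7.e-04  2.e-04 -1.e+00] yaw -75.48 w 0.055 F [-0.5  0.2 -1.1] j6 1.72
shift cm [9.55 0.03 0.1 ]
```

View pics/w8.png

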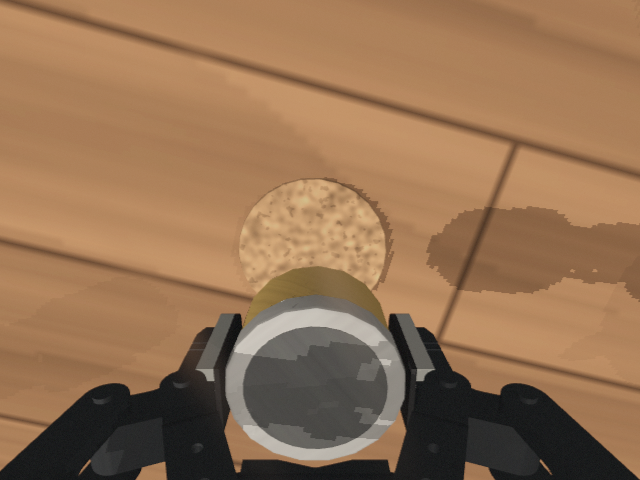

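```bash
python3 - <<'E'
from h import *
s,o=snap('wrist','w8b')
hand=np.array([[239,245],[250,214],[275,190],[312,178],[350,189],[375,212],[387,245],[384,270],[244,270]])
print([x.round(4) for x in circ(ray(s,hand,.005,o))])
hsv=cv2.cvtColor(s["color"],cv2.COLOR_RGB2HSV); H,S,V=[hsv[...,i].astype(int) for i in range(3)]
z=o["eef_pos"][2]+.076
g=blob((S<50)&(V>50)&(V<150),(316,388),15); print("lid",cv2.boundingRect(g),[x.round(4) for x in circ(ray(s,g,z,o))])
rim=np.array([[226,380],[405,380],[316,460],[240,422],[390,422]]); print("rim",[x.round(4) for x in circ(ray(s,rim,z,o))])
plan(.45,.265,-.034)
E
```

```text
[array([0.4482, 0.2649]), np.float64(0.0447)]
lid (225, 295, 181, 154) [array([0.4527, 0.2653]), np.float64(0.0255)]
rim [array([0.4505, 0.2647]), np.float64(0.027)]
t 8.2 tcp [0.4508 0.2652 0.0619] xaxis [ 1.6e-03  6.0e-04 -1.0e+00] yaw -75.44 w 0.0547 F [-0.7  0.2 -1.2] j6 1.72
shift cm [9.59 0.   0.09]
```

Call:
{"name": "step_arm", "arguments": {
  "motion": [
    [255, 2, 0, 0.15, 0],
    [255, 2, 0, 0, 0],
    [255, 2, 0, 0, 0],
    [255, 1.5, 0, 0, 0],
    [255, 1, 0, 0, 0],
    [255, 0.5, 0, 0, 0],
    [255, 0.2, 0, 0, 0],
    [255, 0, 0, 0, 0],
    [255, 0, 0, 0, 0]
  ]
}}

```text
t: 8.95
eef_pos: [0.449, 0.2652, -0.0304]
tool_rot: [0.09, 0.702, 0.09, -0.701]
force: [0.6, 0.2, -1.0]
gripper_width: 0.0546
```

```bash
python3 - <<'E'
from h import *
plan(.45,.265,-.035);s,o=snap('side','si9');s,o=snap('scene','s9')
a=cv2.resize(cv2.imread('pics/s9.png')[90:190,320:430],(440,400));b=cv2.resize(cv2.imread('pics/si9.png')[310:410,290:400],(440,400)); cv2.imwrite('pics/c9.png',np.hstack([a,b])[:,:800])
E
```

```text
t 8.95 tcp [ 0.449   0.2652 -0.0304] xaxis [ 1.e-03  3.e-04 -1.e+00] yaw -75.4 w 0.0546 F [ 0.6  0.2 -1. ] j6 1.72
shift cm [ 0.46  0.04 -0.09]
```

View pics/c9.png

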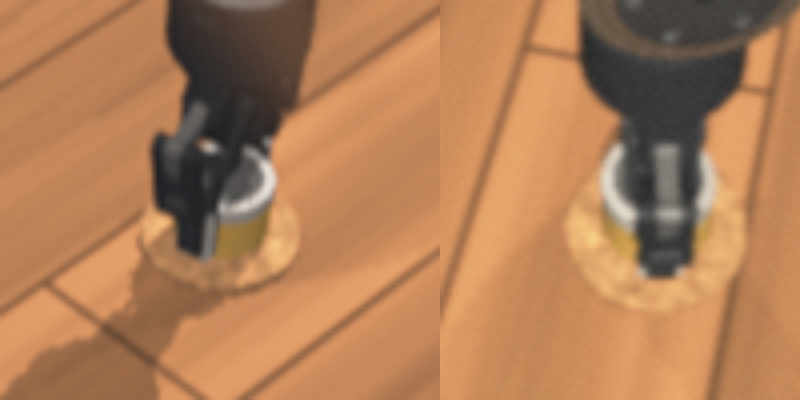

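The tin hovers about 4 mm over the coaster's middle. I'll lower it in 1 mm steps and watch the force.

Call:
{"name": "step_arm", "arguments": {
  "motion": [
    [255, 0.15, 0, 0, 0],
    [255, 0.1, 0, 0, 0],
    [255, 0.1, 0, 0, 0],
    [255, 0, 0, 0, 0]
  ]
}}

```text
t: 9.38
eef_pos: [0.4486, 0.265, -0.0347]
tool_rot: [0.09, 0.701, 0.09, -0.701]
force: [-0.4, 0.6, -0.7]
gripper_width: 0.0547
```

Call:
{"name": "step_arm", "arguments": {
  "motion": [
    [255, 0.1, 0, 0, 0],
    [255, 0, 0, 0, 0]
  ]
}}

```text
t: 9.55
eef_pos: [0.4487, 0.265, -0.0348]
tool_rot: [0.09, 0.702, 0.09, -0.701]
force: [-2.3, -1.3, 13.4]
gripper_width: 0.0548
```

Contact at TCP z = -0.035, exactly as predicted. I'll release.

Call:
{"name": "step_arm", "arguments": {
  "motion": [
    [255, -0.1, 0, 0, 0],
    [0, 0, 0, 0, 0],
    [0, 0, 0, 0, 0],
    [0, 0, 0, 0, 0],
    [0, 0, 0, 0, 0],
    [0, 0, 0, 0, 0],
    [0, -1, 0, 0, 0],
    [0, -3, 0, 0, 0],
    [0, -3.5, 0, 0, 0],
    [0, -3.5, 0, 0, 0]
  ]
}}

```text
t: 10.38
eef_pos: [0.4481, 0.2648, 0.0769]
tool_rot: [-0.09, -0.701, -0.09, 0.702]
force: [0.5, 1.0, 0.0]
gripper_width: 0.0858
```

Call:
{"name": "step_arm", "arguments": {
  "motion": [
    [0, -3.5, 0, 0, 0],
    [0, -3.5, 0, 0, 0],
    [0, -2, 0, 0, 0],
    [0, 0, 0, 0, 0],
    [0, 0, 0, 0, 0]
  ]
}}

```text
t: 10.8
eef_pos: [0.4487, 0.2651, 0.1668]
tool_rot: [0.09, 0.702, 0.09, -0.7]
force: [-0.1, 0.2, -0.6]
gripper_width: 0.0852
```

```bash
python3 - <<'E'
from h import *
plan(.65,-.10,.18,38); s,o=snap('wrist','w10')
E
```

```text
t 10.8 tcp [0.4487 0.2651 0.1668] xaxis [ 2.4e-03  9.0e-04 -1.0e+00] yaw -75.4 w 0.0852 F [-0.1  0.2 -0.6] j6 1.72
shift cm [ -1.31  40.4  -10.28]
turn deg about x 66.6
```

View pics/w10.png

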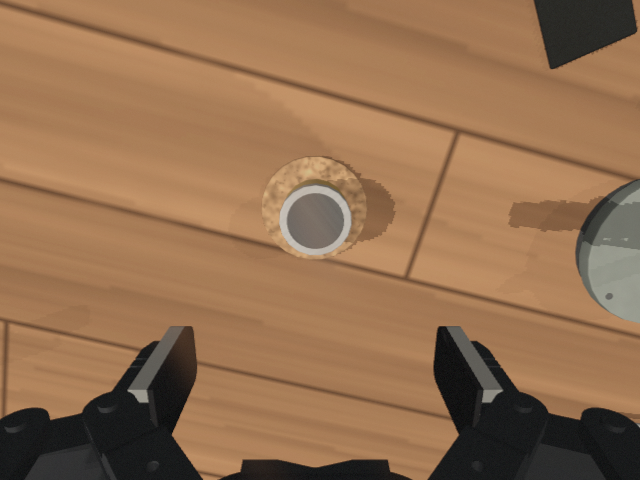

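The tin stands on the coaster, lid at (315,220) and coaster at (313,208), with the top shifted by parallax. Next, the block's heading from the earlier scene picture.

```bash
python3 - <<'E'
from h import *
s,o=snap('wrist','w10b')
hsv=cv2.cvtColor(s["color"],cv2.COLOR_RGB2HSV); H,S,V=[hsv[...,i].astype(int) for i in range(3)]
g=blob((S<60)&(V>60),(315,220),15); print("tin top",[x.round(4) for x in circ(ray(s,g,.041,o))])
hand=np.array([[262,205],[275,176],[313,156],[350,170],[366,200],[365,225],[355,240],[316,260],[290,252],[268,232]]); print("coaster",[x.round(4) for x in circ(ray(s,hand,.005,o))])
sc=vision.snapshot("scene"); P=ray(sc,[[285.7,282],[307.2,283],[301.6,326],[280,324.5]],.072); print(P.round(3),P.mean(0)); d=P[1]+P[0]-P[2]-P[3]; print(np.degrees(np.arctan2(d[1],d[0])))
plan(.65,-.15,.18)
E
```

```text
tin top [array([0.4491, 0.2647]), np.float64(0.0274)]
coaster [array([0.4479, 0.2642]), np.float64(0.0442)]
[[ 0.614 -0.141  0.072]
 [ 0.641 -0.116  0.072]
 [ 0.696 -0.179  0.072]
 [ 0.669 -0.203  0.072]] [ 0.65481276 -0.1597332   0.072     ]
131.47298665628884
t 10.95 tcp [0.448  0.2647 0.1644] xaxis [-1.8e-03 -8.0e-04 -1.0e+00] yaw -75.4 w 0.0856 F [-0.  -0.  -0.4] j6 1.72
shift cm [-1.56 45.22 -9.1 ]
```

Tin top and coaster centres agree within about 1 mm. The block's long side lies at about -49° in world axes, so the jaws go to yaw -139°.

Call:
{"name": "step_arm", "arguments": {
  "motion": [
    [0, -0.2, 3.77, -0.76, 0],
    [0, -0.2, 3.77, -0.76, 0],
    [0, -0.2, 3.77, -0.76, 0],
    [0, -0.2, 3.77, -0.76, 0],
    [0, -0.2, 3.77, -0.76, 0],
    [0, -0.2, 3.77, -0.76, 0],
    [0, -0.2, 3.77, -0.76, 0],
    [0, -0.2, 3.77, -0.76, 0],
    [0, 0, 3.77, -0.76, 0],
    [0, 0, 3.77, -0.76, 0]
  ]
}}

```text
t: 11.78
eef_pos: [0.6173, -0.0826, 0.18]
tool_rot: [-0.089, -0.701, -0.09, 0.702]
force: [0.4, 0.2, -0.1]
gripper_width: 0.085
```

Call:
{"name": "step_arm", "arguments": {
  "motion": [
    [0, 0, 3.77, -0.76, 7],
    [0, 0, 3.77, -0.76, 7],
    [0, 0, 0, 0, 7],
    [0, 0, 0, 0, 7],
    [0, 0, 0, 0, 7],
    [0, 0, 0, 0, 7],
    [0, 0, 0, 0, 7],
    [0, 0, 0, 0, 7],
    [0, 0, 0, 0, 7],
    [0, 0, 0, 0, 0]
  ]
}}

```text
t: 12.62
eef_pos: [0.6461, -0.1515, 0.1797]
tool_rot: [0.292, -0.643, 0.292, 0.645]
force: [-0.2, -0.2, -0.4]
gripper_width: 0.0854
```

Call:
{"name": "step_arm", "arguments": {
  "motion": [
    [0, 0, 0, 0, 0],
    [0, 0, 0, 0, 0]
  ]
}}

```text
t: 12.78
eef_pos: [0.6463, -0.1515, 0.1805]
tool_rot: [0.289, -0.645, 0.289, 0.646]
force: [-0.3, 0.0, 0.5]
gripper_width: 0.0851
```

```bash
python3 - <<'E'
from h import *
plan(.65,-.15,.18,41); s,o=snap('wrist','w11')
E
```

```text
t 12.78 tcp [ 0.6463 -0.1515  0.1805] xaxis [-1.3e-03  4.0e-04 -1.0e+00] yaw -138.17 w 0.0851 F [-0.3  0.   0.5] j6 2.08
shift cm [ 0.05 -0.38 -0.13]
turn deg about x 0.83
```

View pics/w11.png

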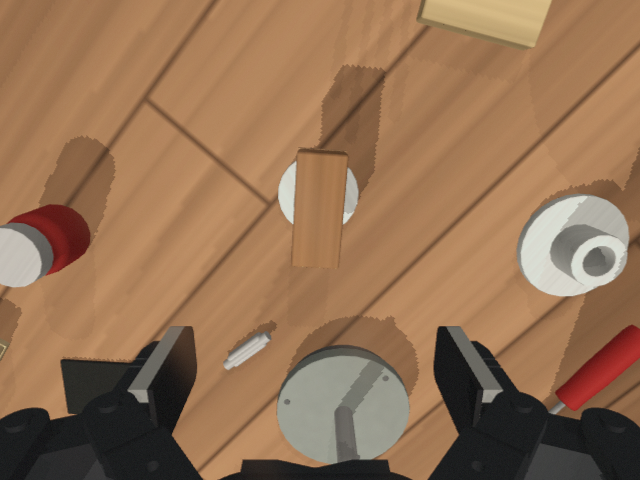

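The block lies at (319,208), its top corners near (298,151), (347,153), (340,267) and (292,266). The small flange is centred about (318,192), the turntable (343,405), the wide hub (573,246) and the lug (247,350).

```bash
python3 - <<'E'
from h import *
s,o=snap('wrist','w11b')
hsv=cv2.cvtColor(s["color"],cv2.COLOR_RGB2HSV); H,S,V=[hsv[...,i].astype(int) for i in range(3)]
P=ray(s,[[298.5,152],[347,153],[340,267],[292,265]],.072,o); print(P.round(4)); print("c",P.mean(0).round(4)); d=P[0]+P[1]-P[2]-P[3]; print("ang",np.degrees(np.arctan2(d[1],d[0])),"L",np.linalg.norm(d)/2,"W",np.linalg.norm(P[1]+P[2]-P[0]-P[3])/2)
m=(S<60)&(V>60)
l=blob(m,(285,192),12); r=blob(m,(352,200),12); g=np.r_[l[l[:,0]<291],r[r[:,0]>351]]
print("sflange",[x.round(4) for x in circ(ray(s,g,.008,o))])
g=blob(m,(343,405),20); Pt=ray(s,g,.03,o); print("tt",[x.round(4) for x in circ(Pt)]); gg=g[(g[:,1]>372)&(g[:,1]<450)]; print([x.round(4) for x in circ(ray(s,gg,.03,o))])
plan(*P.mean(0)[:2],.04)
E
```

```text
[[ 0.6896 -0.1837  0.072 ]
 [ 0.6644 -0.2054  0.072 ]
 [ 0.611  -0.1408  0.072 ]
 [ 0.6388 -0.1181  0.072 ]]
c [ 0.6509 -0.162   0.072 ]
ang -51.34034208507901 L 0.08338190625793439 W 0.0346132330841392
sflange [array([ 0.6513, -0.1616]), np.float64(0.0343)]
tt [array([ 0.4967, -0.0249]), np.float64(0.0658)]
[array([ 0.4946, -0.0229]), np.float64(0.0643)]
t 12.88 tcp [ 0.6465 -0.1516  0.181 ] xaxis [-6.e-04  1.e-04 -1.e+00] yaw -138.25 w 0.0855 F [ 0.1 -0.1 -0.4] j6 2.08
shift cm [14.09  0.35 -1.08]
```

Call:
{"name": "step_arm", "arguments": {
  "motion": [
    [0, 2, 0.35, -1.08, 3],
    [0, 3, 0, 0, 0],
    [0, 3, 0, 0, 0],
    [0, 3, 0, 0, 0],
    [0, 2.5, 0, 0, 0],
    [0, 2, 0, 0, 0],
    [0, 1, 0, 0, 0],
    [0, 0.5, 0, 0, 0],
    [0, 0, 0, 0, 0],
    [0, 0, 0, 0, 0]
  ]
}}

```text
t: 13.72
eef_pos: [0.6517, -0.1622, 0.0124]
tool_rot: [-0.307, 0.638, -0.306, -0.637]
force: [0.4, -0.4, 1.1]
gripper_width: 0.0853
```

```bash
python3 - <<'E'
from h import *
plan(.6509,-.162,.005,38.7); s,o=snap('wrist','w12')
E
```

```text
t 13.72 tcp [ 0.6517 -0.1622  0.0124] xaxis [ 1.3e-03 -5.0e-04 -1.0e+00] yaw -141.37 w 0.0853 F [ 0.4 -0.4  1.1] j6 2.13
shift cm [0.74 0.05 0.06]
turn deg about x -0.07
```

View pics/w12.png

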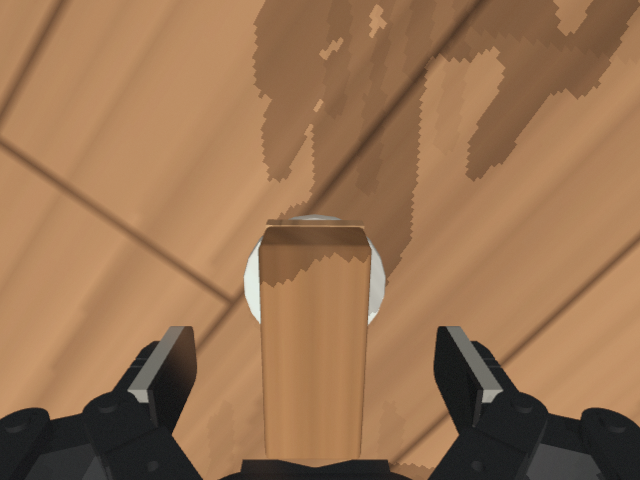

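Aligned and centred between the jaws. I go down the last 7 mm and close.

Call:
{"name": "step_arm", "arguments": {
  "motion": [
    [0, 0.6, 0, 0, 0],
    [0, 0, 0, 0, 0],
    [255, 0, 0, 0, 0],
    [255, 0, 0, 0, 0],
    [255, 0, 0, 0, 0],
    [255, 0, 0, 0, 0],
    [255, 0, 0, 0, 0],
    [255, 0, 0, 0, 0],
    [255, 0, 0, 0, 0],
    [255, 0, 0, 0, 0]
  ]
}}

```text
t: 14.6
eef_pos: [0.6514, -0.1621, 0.0058]
tool_rot: [-0.307, 0.637, -0.307, -0.637]
force: [-0.3, 0.9, 4.7]
gripper_width: 0.0349
```

```bash
python3 - <<'E'
from h import *
plan(.65,-.162,.15); s,o=snap('wrist','w13')
E
```

```text
t 14.6 tcp [ 0.6514 -0.1621  0.0058] xaxis [ 7.e-04 -4.e-04 -1.e+00] yaw -141.4 w 0.0349 F [-0.3  0.9  4.7] j6 2.13
shift cm [-14.42   0.1    0.08]
```

View pics/w13.png

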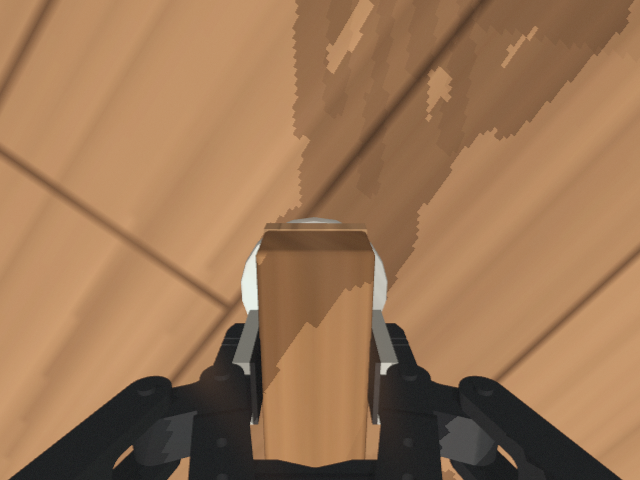

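Gripped: width 34.9 mm, evenly seated. Lifting, then turning the jaws across the mat.

Call:
{"name": "step_arm", "arguments": {
  "motion": [
    [255, -1, 0, 0, 0],
    [255, -2, 0, 0, 0],
    [255, -3, 0, 0, 0],
    [255, -3, 0, 0, 0],
    [255, -3, 0, 0, 0],
    [255, -2.5, 0, 0, 0],
    [255, -1, 0, 0, 0],
    [255, 0, 0, 0, 0],
    [255, 0, 0, 0, 0],
    [255, 0, 0, 0, 0]
  ]
}}

```text
t: 15.48
eef_pos: [0.6503, -0.1617, 0.1584]
tool_rot: [0.307, -0.636, 0.307, 0.638]
force: [-0.0, -0.7, -1.0]
gripper_width: 0.0348
```

```bash
python3 - <<'E'
from h import *
s,o=snap('wrist','w14')
hsv=cv2.cvtColor(s["color"],cv2.COLOR_RGB2HSV); H,S,V=[hsv[...,i].astype(int) for i in range(3)]
plan(.64,.06,.16,-52)
try:
    g=blob((S<60)&(V>60),(318,200),40); print(cv2.boundingRect(g),[x.round(4) for x in circ(ray(s,g[g[:,1]<225],.008,o))])
except Exception as e: print(e)
E
```

```text
t 15.53 tcp [ 0.6503 -0.1618  0.1583] xaxis [-0.003  0.001 -1.   ] yaw -141.4 w 0.0347 F [ 0.1  0.3 -0.8] j6 2.13
shift cm [ -0.14 -13.03  17.98]
turn deg about x -89.4
(271, 169, 85, 55) [array([ 0.6566, -0.1683]), np.float64(0.0276)]
```

View pics/w14.png

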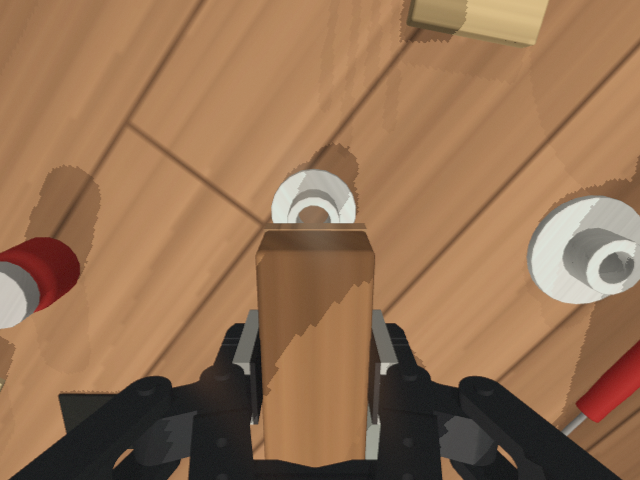

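Call:
{"name": "step_arm", "arguments": {
  "motion": [
    [255, 0, -1.9, 2.6, 0],
    [255, 0, -1.9, 2.6, 0],
    [255, 0, -1.9, 2.6, 0],
    [255, 0, -1.9, 2.6, 0],
    [255, 0, -1.9, 2.6, 0],
    [255, 0, -1.9, 2.6, 0],
    [255, 0, -1.9, 2.6, 0],
    [255, 0, -1.0, 1.9, 0],
    [255, 0, 0, 0, -7],
    [255, 0, 0, 0, -7]
  ]
}}

```text
t: 16.37
eef_pos: [0.6366, 0.086, 0.1587]
tool_rot: [0.224, -0.67, 0.225, 0.671]
force: [-0.4, -0.5, -1.2]
gripper_width: 0.0352
```

Call:
{"name": "step_arm", "arguments": {
  "motion": [
    [255, 0, 0, 0, -7],
    [255, 0, 0, 0, -7],
    [255, 0, 0, 0, -7],
    [255, 0, 0, 0, -7],
    [255, 0, 0, 0, -7],
    [255, 0, 0, 0, -7],
    [255, 0, 0, 0, -7],
    [255, 0, 0, 0, -7],
    [255, 0, 0, 0, -7],
    [255, 0, 0, 0, -7]
  ]
}}

```text
t: 17.2
eef_pos: [0.6369, 0.0843, 0.1586]
tool_rot: [-0.2, -0.677, -0.201, 0.679]
force: [-0.5, 0.4, -0.3]
gripper_width: 0.0347
```

Call:
{"name": "step_arm", "arguments": {
  "motion": [
    [255, 0, 0, 0, -5.4],
    [255, 0, 0, 0, 0],
    [255, 0, 0, 0, 0],
    [255, 0, 0, 0, 0]
  ]
}}

```text
t: 17.53
eef_pos: [0.6372, 0.0843, 0.1595]
tool_rot: [-0.229, -0.669, -0.229, 0.669]
force: [-0.1, -0.6, -0.1]
gripper_width: 0.0353
```

```bash
python3 - <<'E'
from h import *
s,o=snap('wrist','w15')
hsv=cv2.cvtColor(s["color"],cv2.COLOR_RGB2HSV); H,S,V=[hsv[...,i].astype(int) for i in range(3)]
plan(.665,.127,.06,-52)
E
```

```text
t 17.58 tcp [0.6373 0.0843 0.1598] xaxis [-9.e-04 -1.e-04 -1.e+00] yaw -52.15 w 0.0348 F [ 0.1 -0.5  0.1] j6 0.94
shift cm [ 9.97 -1.67 -4.82]
turn deg about x -0.15
```

View pics/w15.png

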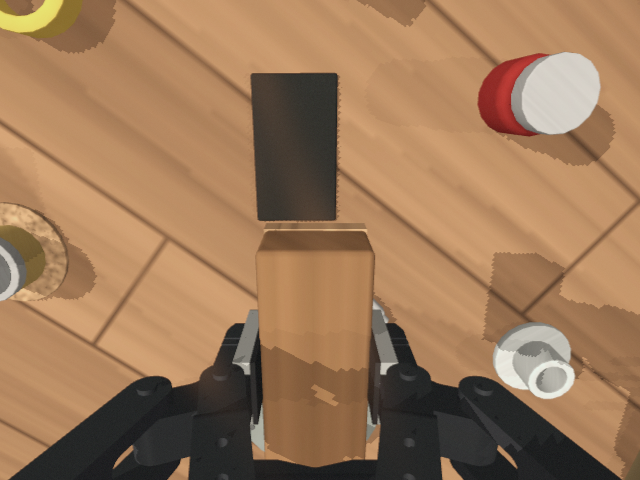

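The whole mat is visible, corners near (251,73), (337,73), (336,220) and (258,220).

```bash
cat > mat.py <<'E'
from h import *
s,o=snap('wrist','wm')
hsv=cv2.cvtColor(s["color"],cv2.COLOR_RGB2HSV); H,S,V=[hsv[...,i].astype(int) for i in range(3)]
g=blob((V<70)&(S<100),(295,146),25,1000); P=ray(s,g,.004,o); r=cv2.minAreaRect((P[:,:2]*1000).astype(np.float32)); print(cv2.boundingRect(g),r)
P=ray(s,[[251,73],[337.5,73],[336.5,220.5],[257.5,220.5]],.004,o); print("hand",P.mean(0).round(4)); d=P[0]+P[1]-P[2]-P[3]; print("ang",np.degrees(np.arctan2(d[1],d[0])),np.linalg.norm(d)/2,np.linalg.norm(P[1]+P[2]-P[0]-P[3])/2)
c=P.mean(0); plan(c[0],c[1],.0,np.degrees(np.arctan2(d[1],d[0]))-90)
E
python3 mat.py
```

```text
(253, 74, 84, 147) ((666.2743530273438, 125.96138000488281), (113.37699127197266, 64.50021362304688), 38.05903625488281)
hand [0.6665 0.1258 0.004 ]
ang 38.09699833251857 0.11450069152751495 0.06564662166832133
t 17.63 tcp [0.6373 0.0843 0.1599] xaxis [-6.e-04 -1.e-04 -1.e+00] yaw -52.12 w 0.0349 F [ 0.5  0.5 -0.9] j6 0.94
shift cm [15.99 -1.48 -4.86]
turn deg about x -0.22
```

Call:
{"name": "step_arm", "arguments": {
  "motion": [
    [255, 0, -0.74, -2.45, -0.2],
    [255, 0, -0.74, -2.4, 0],
    [255, 2.5, 0, 0, 0],
    [255, 3, 0, 0, 0],
    [255, 3, 0, 0, 0],
    [255, 3, 0, 0, 0],
    [255, 2.5, 0, 0, 0],
    [255, 2, 0, 0, 0],
    [255, 0, 0, 0, 0],
    [255, 0, 0, 0, 0]
  ]
}}

```text
t: 18.47
eef_pos: [0.6662, 0.1258, -0.0002]
tool_rot: [-0.231, -0.668, -0.231, 0.669]
force: [-0.2, -0.0, -0.9]
gripper_width: 0.0351
```

```bash
python3 - <<'E'
from h import *
plan(.6664,.1258,-.029,-51.9);s,o=snap('wrist','w16')
E
```

```text
t 18.47 tcp [ 6.662e-01  1.258e-01 -2.000e-04] xaxis [-1.7e-03 -3.0e-04 -1.0e+00] yaw -51.85 w 0.0351 F [-0.2 -0.  -0.9] j6 0.99
shift cm [ 2.88  0.02 -0.02]
turn deg about x 0.05
```

View pics/w16.png

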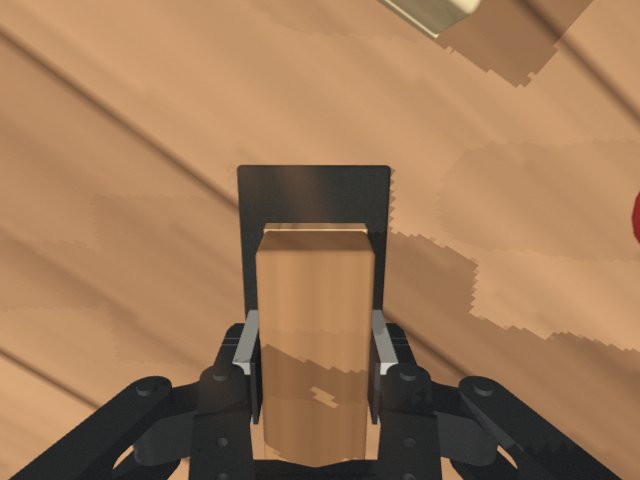

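The block is over the mat and square to it. Lowering.

Call:
{"name": "step_arm", "arguments": {
  "motion": [
    [255, 1.2, 0, 0, 0],
    [255, 0.8, 0, 0, 0],
    [255, 0.5, 0, 0, 0],
    [255, 0.2, 0, 0, 0],
    [255, 0.1, 0, 0, 0],
    [255, 0, 0, 0, 0]
  ]
}}

```text
t: 19.02
eef_pos: [0.6665, 0.1258, -0.0277]
tool_rot: [-0.231, -0.668, -0.231, 0.668]
force: [-0.3, 0.3, -1.0]
gripper_width: 0.0352
```

Call:
{"name": "step_arm", "arguments": {
  "motion": [
    [255, 0.1, 0, 0, 0],
    [255, 0, 0, 0, 0]
  ]
}}

```text
t: 19.18
eef_pos: [0.6666, 0.1259, -0.0285]
tool_rot: [0.231, 0.668, 0.231, -0.668]
force: [-0.1, -0.3, -1.0]
gripper_width: 0.0349
```

Call:
{"name": "step_arm", "arguments": {
  "motion": [
    [255, 0.1, 0, 0, 0],
    [255, 0, 0, 0, 0]
  ]
}}

```text
t: 19.35
eef_pos: [0.6665, 0.1259, -0.0296]
tool_rot: [0.231, 0.668, 0.231, -0.668]
force: [-0.2, 0.7, -0.7]
gripper_width: 0.0352
```

Call:
{"name": "step_arm", "arguments": {
  "motion": [
    [255, 0.07, 0, 0, 0],
    [255, 0, 0, 0, 0]
  ]
}}

```text
t: 19.52
eef_pos: [0.6666, 0.1259, -0.0302]
tool_rot: [0.231, 0.668, 0.231, -0.668]
force: [-0.7, 0.3, 1.1]
gripper_width: 0.0349
```

Call:
{"name": "step_arm", "arguments": {
  "motion": [
    [255, 0.07, 0, 0, 0],
    [255, 0, 0, 0, 0]
  ]
}}

```text
t: 19.68
eef_pos: [0.6666, 0.1259, -0.0302]
tool_rot: [0.231, 0.668, 0.231, -0.668]
force: [-3.6, -0.9, 7.1]
gripper_width: 0.0351
```

Light contact (7 N). Release and back away.

Call:
{"name": "step_arm", "arguments": {
  "motion": [
    [0, -0.05, 0, 0, 0],
    [0, 0, 0, 0, 0],
    [0, 0, 0, 0, 0],
    [0, 0, 0, 0, 0],
    [0, 0, 0, 0, 0],
    [0, -2, 0, 0, 0],
    [0, -3.5, 0, 0, 0],
    [0, -3.5, 0, 0, 0],
    [0, -3.5, 0, 0, 0],
    [0, -3.5, 0, 0, 0]
  ]
}}

```text
t: 20.52
eef_pos: [0.6662, 0.1258, 0.131]
tool_rot: [-0.231, -0.668, -0.231, 0.668]
force: [0.7, -0.3, -0.1]
gripper_width: 0.0854
```

Call:
{"name": "step_arm", "arguments": {
  "motion": [
    [0, -3, 0, 0, 0],
    [0, 0, 0, 0, 0],
    [0, 0, 0, 0, 0],
    [0, 0, 0, 0, 0]
  ]
}}

```text
t: 20.85
eef_pos: [0.666, 0.1259, 0.1586]
tool_rot: [-0.231, -0.668, -0.231, 0.669]
force: [-0.4, -0.6, -0.7]
gripper_width: 0.0853
```

```bash
python3 - <<'E'
from h import *
s,o=snap('wrist','w17')
plan(.46,-.2,.16)
E
```

```text
t 20.9 tcp [0.6658 0.1258 0.158 ] xaxis [-2.2e-03 -3.0e-04 -1.0e+00] yaw -51.8 w 0.0855 F [-0.9 -0.3 -0.1] j6 0.99
shift cm [-0.15 12.87 36.33]
```

View pics/w17.png

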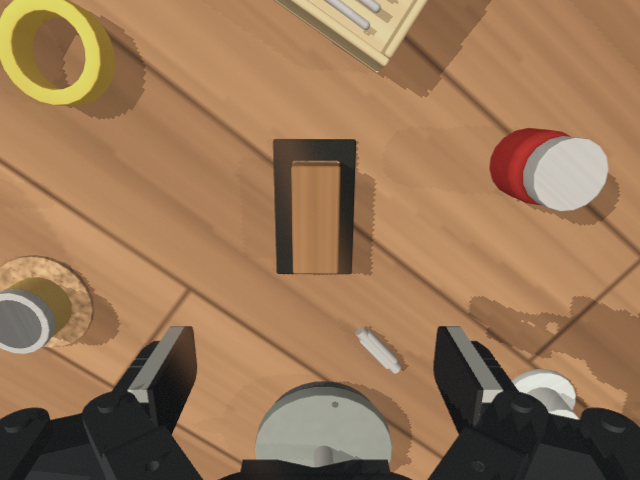

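```bash
python3 - <<'E'
from h import *
s,o=snap('wrist','w17b')
hsv=cv2.cvtColor(s["color"],cv2.COLOR_RGB2HSV)
P=ray(s,[[291.5,162.5],[340,162.5],[338.5,273],[293,273]],.036,o); d=P[0]+P[1]-P[2]-P[3]; print("block",P.mean(0).round(4),np.degrees(np.arctan2(d[1],d[0])),np.linalg.norm(d)/2)
M=ray(s,[[273.5,139.5],[355.5,139.5],[352.5,274],[277,274]],.004,o);d=M[0]+M[1]-M[2]-M[3]; print("mat",M.mean(0).round(4),np.degrees(np.arctan2(d[1],d[0])),np.linalg.norm(d)/2)
plan(.46,-.25,.16)
E
```

```text
block [0.6667 0.1253 0.036 ] 38.23190528545437 0.08595536941883872
mat [0.6661 0.1259 0.004 ] 38.28712644709044 0.11375239383616885
t 20.95 tcp [0.6659 0.1258 0.1578] xaxis [-2.6e-03 -3.0e-04 -1.0e+00] yaw -51.8 w 0.0856 F [ 0.7 -0.2 -0. ] j6 0.99
shift cm [-0.16 16.8  39.42]
```

Block and mat agree within 1 mm and 0.1°. Next, the wide hub.

Call:
{"name": "step_arm", "arguments": {
  "motion": [
    [0, 0, 1.53, 3.5, 0],
    [0, 0, 1.53, 3.5, 0],
    [0, 0, 1.53, 3.5, 0],
    [0, 0, 1.53, 3.5, 0],
    [0, 0, 1.53, 3.5, 0],
    [0, 0, 1.53, 3.5, 0],
    [0, 0, 1.53, 3.5, 0],
    [0, 0, 1.53, 3.5, 0],
    [0, 0, 1.53, 3.5, 0],
    [0, 0, 1.53, 3.5, 0]
  ]
}}

```text
t: 21.78
eef_pos: [0.4846, -0.212, 0.1584]
tool_rot: [-0.231, -0.668, -0.232, 0.669]
force: [0.8, -1.0, 0.5]
gripper_width: 0.0854
```

Call:
{"name": "step_arm", "arguments": {
  "motion": [
    [0, 0, 1.53, 3.5, 0],
    [0, 0, 1.53, 3.5, 0],
    [0, 0, 0, 0, 0],
    [0, 0, 0, 0, 0],
    [0, 0, 0, 0, 0]
  ]
}}

```text
t: 22.2
eef_pos: [0.4497, -0.2778, 0.1587]
tool_rot: [-0.231, -0.668, -0.232, 0.669]
force: [-0.4, -0.2, -0.3]
gripper_width: 0.0851
```

```bash
cat > wh.py <<'E'
from h import *
s,o=snap('wrist','w18')
hsv=cv2.cvtColor(s["color"],cv2.COLOR_RGB2HSV); H,S,V=[hsv[...,i].astype(int) for i in range(3)]
uv=proj(s,[.4487,-.2787,.01],o)[0]; print(uv)
g=blob((S<60)&(V>60),uv,30); print(cv2.boundingRect(g)); c,r=circ(ray(s,g,.010,o)); print(c.round(4),r.round(4))
plan(c[0],c[1],.03)
E
python3 wh.py
```

```text
[314.71852858 214.10155427]
(256, 155, 118, 114)
[ 0.4486 -0.2785] 0.0474
t 22.25 tcp [ 0.4501 -0.2773  0.1588] xaxis [-9.e-04  9.e-04 -1.e+00] yaw -51.77 w 0.0854 F [ 0.3  0.4 -0.5] j6 0.23
shift cm [12.88  0.02  0.18]
```

View pics/w18.png

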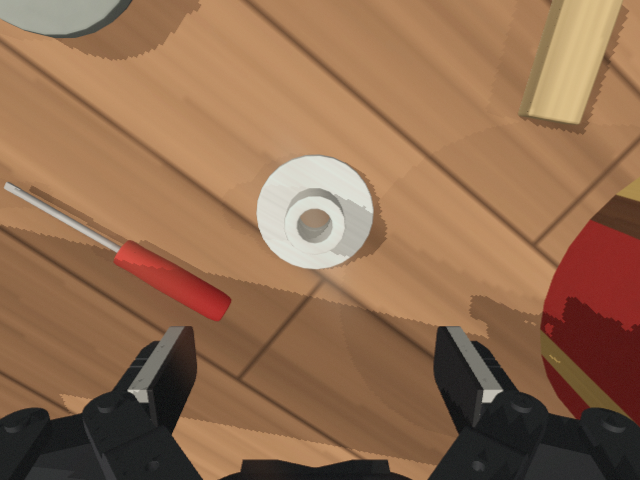

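Call:
{"name": "step_arm", "arguments": {
  "motion": [
    [0, 3, 0.02, 0.18, 0],
    [0, 3, 0, 0, 0],
    [0, 3, 0, 0, 0],
    [0, 3, 0, 0, 0],
    [0, 2.5, 0, 0, 0],
    [0, 1.5, 0, 0, 0],
    [0, 1, 0, 0, 0],
    [0, 0.5, 0, 0, 0],
    [0, 0, 0, 0, 0],
    [0, 0, 0, 0, 0]
  ]
}}

```text
t: 23.08
eef_pos: [0.4492, -0.2792, -0.015]
tool_rot: [0.232, 0.668, 0.231, -0.668]
force: [0.2, 0.8, 0.2]
gripper_width: 0.0852
```

```bash
python3 - <<'E'
from h import *
s,o=snap('wrist','w19'); plan(.4486,-.2785,-.027)
E
```

```text
t 23.13 tcp [ 0.4492 -0.2795 -0.0147] xaxis [ 1.e-03 -9.e-04 -1.e+00] yaw -51.77 w 0.0853 F [-0.5 -0.1 -0.6] j6 0.22
shift cm [ 1.23 -0.12 -0.01]
```

View pics/w19.png

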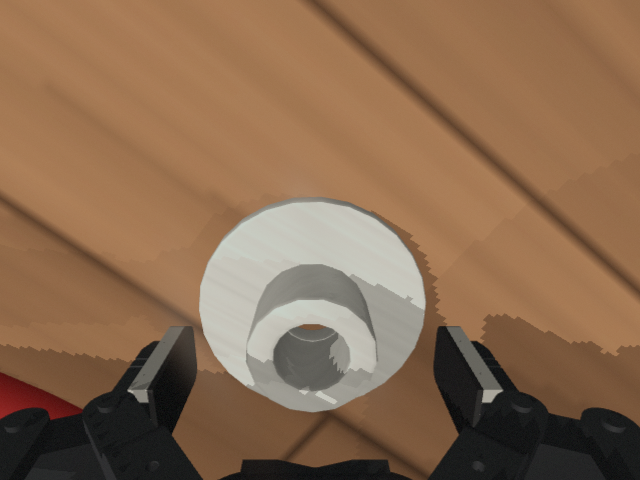

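Call:
{"name": "step_arm", "arguments": {
  "motion": [
    [0, 0.5, 0, 0, 0],
    [0, 0.5, 0, 0, 0],
    [0, 0.1, 0, 0, 0],
    [255, 0, 0, 0, 0],
    [255, 0, 0, 0, 0],
    [255, 0, 0, 0, 0],
    [255, 0, 0, 0, 0],
    [255, 0, 0, 0, 0],
    [255, 0, 0, 0, 0],
    [255, 0, 0, 0, 0]
  ]
}}

```text
t: 23.97
eef_pos: [0.4486, -0.2794, -0.026]
tool_rot: [0.231, 0.668, 0.231, -0.668]
force: [-1.5, 1.0, 6.8]
gripper_width: 0.045
```

```bash
python3 - <<'E'
from h import *
s,o=snap('wrist','w20'); plan(.4486,-.2785,.15)
E
```

```text
t 24.02 tcp [ 0.4486 -0.2794 -0.026 ] xaxis [ 2.e-04 -2.e-04 -1.e+00] yaw -51.82 w 0.0446 F [-2.1  0.6  6.2] j6 0.22
shift cm [-17.6   -0.07  -0.05]
```

View pics/w20.png

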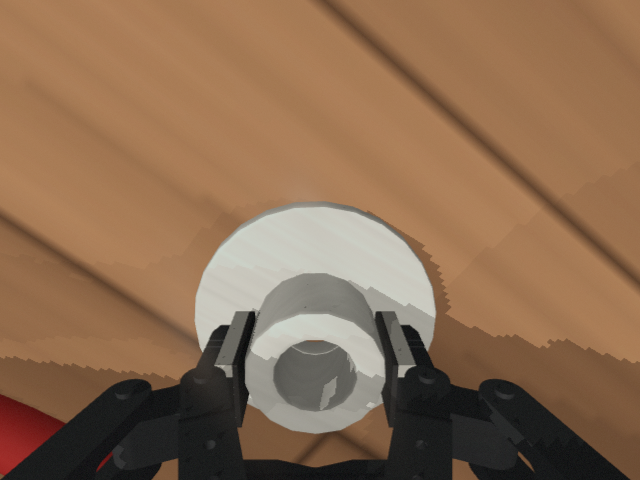

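The hub is gripped, width 45 mm. I lift it and stop short of the turntable to measure the spigot.

Call:
{"name": "step_arm", "arguments": {
  "motion": [
    [255, -1, 0, 0, 0],
    [255, -2, 0, 0, 0],
    [255, -3, 0, 0, 0],
    [255, -3, 0, 0, 0],
    [255, -3, 0, 0, 0],
    [255, -2.6, 0, 0, 0],
    [255, 0, -2.5, -1.93, 0],
    [255, 0, -2.5, -1.93, 0],
    [255, 0, -2.5, -1.93, 0],
    [255, 0, -2.5, -1.93, 0]
  ]
}}

```text
t: 24.85
eef_pos: [0.4469, -0.1517, 0.1201]
tool_rot: [0.231, 0.668, 0.231, -0.668]
force: [0.4, 0.9, -4.1]
gripper_width: 0.0448
```

Call:
{"name": "step_arm", "arguments": {
  "motion": [
    [255, 0, -2.5, -1.93, 0],
    [255, 0, -2.5, -1.93, 0],
    [255, 0, -2.5, -1.92, 0],
    [255, 0, 0, 0, 0],
    [255, 0, 0, 0, 0],
    [255, 0, 0, 0, 0]
  ]
}}

```text
t: 25.35
eef_pos: [0.4466, -0.0585, 0.1199]
tool_rot: [0.232, 0.668, 0.231, -0.668]
force: [-0.3, -0.8, -3.8]
gripper_width: 0.0448
```

```bash
python3 - <<'E'
from h import *
s,o=snap('wrist','w21'); plan(.494,-.021,.12)
E
```

```text
t 25.4 tcp [ 0.4467 -0.059   0.1198] xaxis [ 4.e-04 -4.e-04 -1.e+00] yaw -51.82 w 0.0445 F [-0.1 -0.5 -3.4] j6 0.63
shift cm [-0.02 -0.06 -6.07]
```

View pics/w21.png

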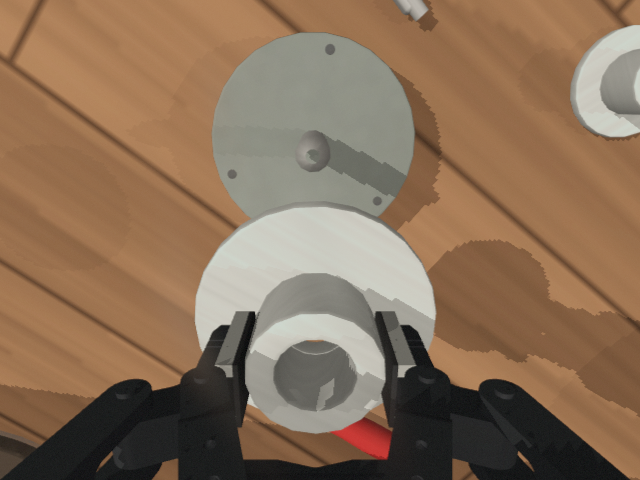

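The spigot points almost straight at the camera. Its tip is near (313,155), the plate circle near (313,133), and the hub is in hand below.

```bash
cat > tt.py <<'E'
from h import *
s,o=snap('wrist','wtt')
im=s["color"]; hsv=cv2.cvtColor(im,cv2.COLOR_RGB2HSV); H,S,V=[hsv[...,i].astype(int) for i in range(3)]
uv=proj(s,[.494,-.021,.03],o)[0]; print("exp plate",uv, "tip",proj(s,[.494,-.021,.10],o)[0])
m=(S<60)&(V>60)
l=cv2.connectedComponents(m.astype(np.uint8))[1]
g=max(cv2.findContours((l==l[110,250]).astype(np.uint8),cv2.RETR_EXTERNAL,cv2.CHAIN_APPROX_NONE)[0],key=len)[:,0,:]
g=g[(g[:,1]<185)&(g[:,0]<420)&(g[:,0]>200)]
print(len(g),"plate",[x.round(4) for x in circ(ray(s,g,.03,o))])
cr=cv2.resize(im[120:190,275:355],None,fx=8,fy=8,interpolation=cv2.INTER_CUBIC); cv2.imwrite('pics/tip.png',cr[:,:,::-1])
E
python3 tt.py
```

```text
exp plate [313.40336948 141.50801317] tip [313.35263463 152.57538583]
388 plate [array([ 0.4926, -0.021 ]), np.float64(0.064)]
```

View pics/tip.png

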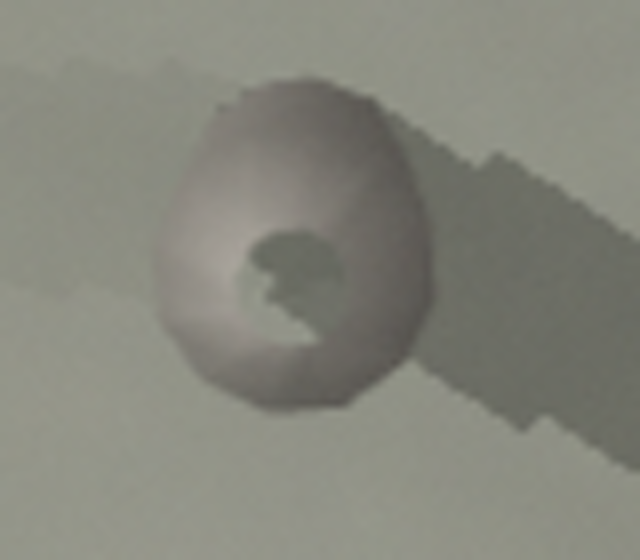

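```bash
python3 - <<'E'
from h import *
s,o=snap('wrist','wtt2')
print(ray(s,[311.6,155.9],.10,o),ray(s,[311.7,153.9],.09,o))
sc,o2=snap('scene','s22'); si,o2=snap('side','si22')
for n,ss in (("scene",sc),("side",si)):
    print(n,proj(ss,[.4935,-.022,.10])[0])
a=cv2.resize(cv2.imread('pics/s22.png')[180:240,260:330],None,fx=5.7,fy=5.7,interpolation=cv2.INTER_CUBIC);b=cv2.resize(cv2.imread('pics/si22.png')[220:280,315:385],None,fx=5.7,fy=5.7,interpolation=cv2.INTER_CUBIC); cv2.imwrite('pics/c22.png',np.hstack([a,b]))
plan(.493,-.0215,.12)
E
```

```text
[[ 0.4922509  -0.02152817  0.1       ]] [[ 0.49218932 -0.02158058  0.09      ]]
scene [290.06868847 197.44146644]
side [350.22918837 232.13489585]
t 25.6 tcp [ 0.4465 -0.0592  0.1195] xaxis [-1.e-04 -1.e-04 -1.e+00] yaw -51.88 w 0.045 F [-0.1 -0.5 -2.8] j6 0.63
shift cm [-0.05 -0.09 -5.98]
```

View pics/c22.png

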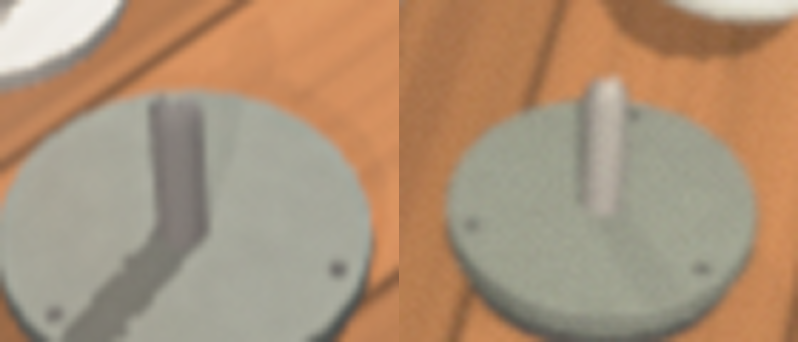

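```bash
cat > inhand.py <<'E'
from h import *
import sys
hx=float(sys.argv[1]) # top plane height above TCP
fz=float(sys.argv[2]) # flange top plane height above TCP
s,o=snap('wrist','wih')
im=s["color"]; hsv=cv2.cvtColor(im,cv2.COLOR_RGB2HSV); H,S,V=[hsv[...,i].astype(int) for i in range(3)]
T=s["T_tool_cam"]
def tray(uv,x):
    uv=np.atleast_2d(uv).astype(float); d=np.c_[(uv[:,0]-s["cx"])/s["fx"],(uv[:,1]-s["cy"])/s["fy"],np.ones(len(uv))]@T[:3,:3].T
    return (T[:3,3]+d*((x-T[0,3])/d[:,0])[:,None])[:,[1,2]]
for a in sys.argv[3:]:
    nm,pl,pts=a.split(":"); uv=np.array([[float(v) for v in p.split(",")] for p in pts.split(";")])
    c,r=circ(tray(uv,-float(hx if pl=="t" else fz))); print(nm,"tool y,z offset mm",(c*1000).round(2),"r",(r*1000).round(2))
cr=cv2.resize(im[180:460,170:460],None,fx=2,fy=2); cv2.imwrite('pics/ih.png',cr[:,:,::-1])
E
python3 inhand.py .070 .036 "flange:f:195,310;202,276;230,237;270,212;316,203;360,211;400,236;428,275;435,310" "boss:t:247,372;260,335;290,317;317,314;345,318;372,337;386,375;372,410;316,431;262,410"
```

```text
flange tool y,z offset mm [ 0.14 -1.12] r 47.04
boss tool y,z offset mm [ 0.37 -0.15] r 22.13
```

View pics/ih.png

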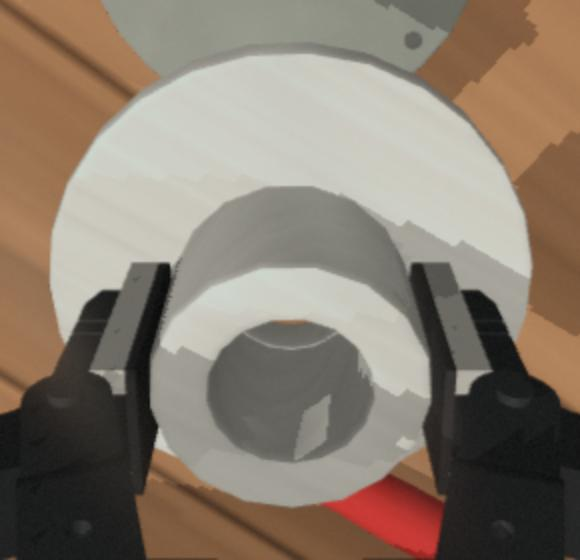

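The hub sits in the hand within about 1 mm of the tool axis. The spigot axis is at (0.4922,-0.0215), so I move over it.

Call:
{"name": "step_arm", "arguments": {
  "motion": [
    [255, 0, -0.06, -2, 0],
    [255, 0, -0.07, -2, 0],
    [255, 0, 0, -1.88, 0],
    [255, 0.8, 0, 0, 0],
    [255, 0, 0, 0, 0],
    [255, 0, 0, 0, 0],
    [255, 0, 0, 0, 0]
  ]
}}

```text
t: 26.23
eef_pos: [0.4913, -0.0215, 0.1114]
tool_rot: [-0.231, -0.668, -0.231, 0.669]
force: [-0.7, -0.4, -3.1]
gripper_width: 0.0452
```

```bash
python3 - <<'E'
from h import *
s,o=snap('wrist','w23'); plan(.492,-.0218,.12)
cv2.imwrite('pics/w23c.png',cv2.resize(cv2.imread('pics/w23.png')[290:450,225:405],None,fx=3.5,fy=3.5,interpolation=cv2.INTER_CUBIC))
E
```

```text
t 26.28 tcp [ 0.4915 -0.0215  0.1116] xaxis [-3.e-04 -1.e-04 -1.e+00] yaw -51.84 w 0.0448 F [-0.4  0.  -3.3] j6 0.73
shift cm [-0.84  0.05 -0.02]
```

View pics/w23c.png

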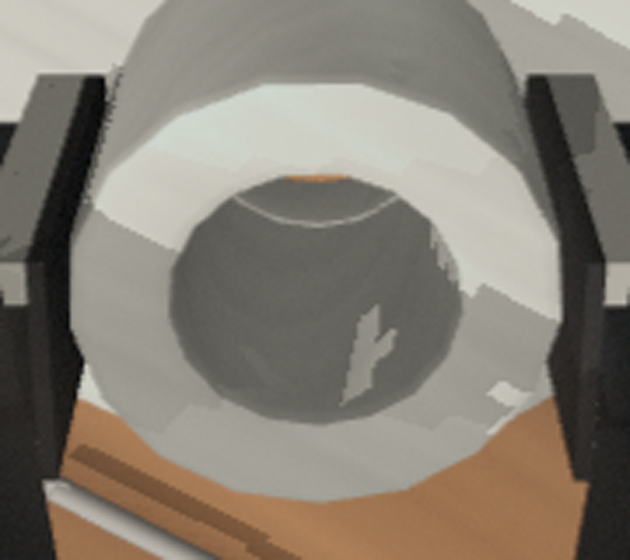

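Call:
{"name": "step_arm", "arguments": {
  "motion": [
    [255, 1, 0, 0, 0],
    [255, 1, 0, 0, 0],
    [255, 1, 0, 0, 0],
    [255, 0.4, 0, 0, 0],
    [255, 0, 0, 0, 0]
  ]
}}

```text
t: 26.7
eef_pos: [0.4914, -0.0213, 0.077]
tool_rot: [-0.231, -0.668, -0.231, 0.669]
force: [0.3, 0.4, -3.8]
gripper_width: 0.0449
```

```bash
python3 - <<'E'
from h import *
s,o=snap('wrist','w24'); plan(.492,-.0218,.03); snap('scene','s24');snap('side','si24')
a=cv2.resize(cv2.imread('pics/w24.png')[290:450,225:405],(400,356));b=cv2.resize(cv2.imread('pics/si24.png')[200:289,300:400],(400,356)); cv2.imwrite('pics/c24.png',np.hstack([a,b]))
E
```

```text
t 26.75 tcp [ 0.4918 -0.0213  0.0776] xaxis [-5.e-04 -0.e+00 -1.e+00] yaw -51.83 w 0.0446 F [ 0.4  0.  -3.8] j6 0.73
shift cm [4.76 0.06 0.01]
```

View pics/c24.png

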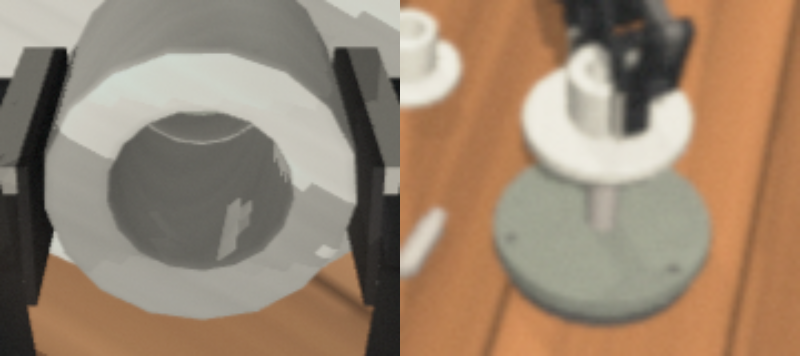

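The side view shows the hub centred over the spigot, just about to enter. I go down in small steps.

Call:
{"name": "step_arm", "arguments": {
  "motion": [
    [255, 0.3, 0, 0, 0],
    [255, 0.3, 0, 0, 0],
    [255, 0.3, 0, 0, 0],
    [255, 0.3, 0, 0, 0],
    [255, 0.3, 0, 0, 0],
    [255, 0, 0, 0, 0]
  ]
}}

```text
t: 27.35
eef_pos: [0.4917, -0.021, 0.0618]
tool_rot: [-0.231, -0.668, -0.232, 0.668]
force: [-0.1, 0.1, -3.8]
gripper_width: 0.0448
```

```bash
python3 - <<'E'
from h import *
s,o=snap('wrist','w25'); plan(.492,-.0218,.03); snap('side','si25')
a=cv2.resize(cv2.imread('pics/w25.png')[290:450,225:405],(400,356));b=cv2.resize(cv2.imread('pics/si25.png')[200:289,300:400],(400,356)); cv2.imwrite('pics/c25.png',np.hstack([a,b]))
E
```

```text
t 27.4 tcp [ 0.4918 -0.021   0.0621] xaxis [-8.e-04  0.e+00 -1.e+00] yaw -51.8 w 0.0441 F [ 0.3 -0.6 -3.6] j6 0.73
shift cm [3.21 0.08 0.03]
```

View pics/c25.png

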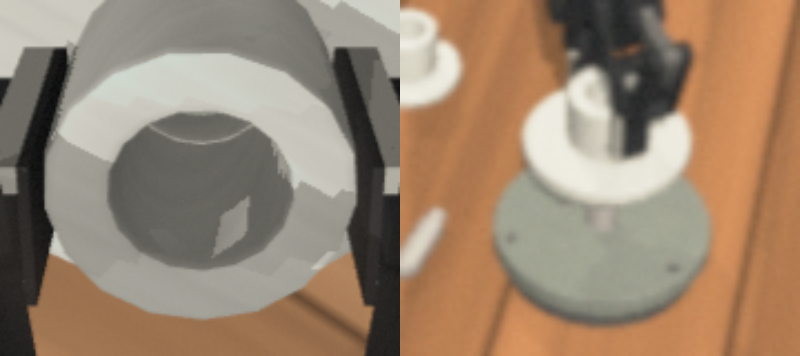

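The hub has passed the spigot tip with no side force. Continuing down; seating is expected at TCP z = 0.004.

Call:
{"name": "step_arm", "arguments": {
  "motion": [
    [255, 0.7, 0, 0, 0],
    [255, 0.8, 0, 0, 0],
    [255, 0.8, 0, 0, 0],
    [255, 0.8, 0, 0, 0],
    [255, 0.8, 0, 0, 0],
    [255, 0.7, 0, 0, 0],
    [255, 0.5, 0, 0, 0],
    [255, 0.2, 0, 0, 0],
    [255, 0, 0, 0, 0]
  ]
}}

```text
t: 28.2
eef_pos: [0.4918, -0.021, 0.0089]
tool_rot: [-0.231, -0.668, -0.231, 0.668]
force: [0.9, -0.5, -4.2]
gripper_width: 0.0448
```

```bash
python3 - <<'E'
from h import *
s,o=snap('wrist','w26'); plan(.492,-.0218,.004); snap('side','si26')
a=cv2.resize(cv2.imread('pics/w26.png')[290:450,225:405],(400,356));b=cv2.resize(cv2.imread('pics/si26.png')[200:289,300:400],(400,356)); cv2.imwrite('pics/c26.png',np.hstack([a,b]))
E
```

```text
t 28.25 tcp [ 0.4919 -0.021   0.0093] xaxis [-3.e-04 -0.e+00 -1.e+00] yaw -51.8 w 0.0447 F [ 0.8  0.3 -3.1] j6 0.73
shift cm [0.53 0.07 0.04]
```

View pics/c26.png

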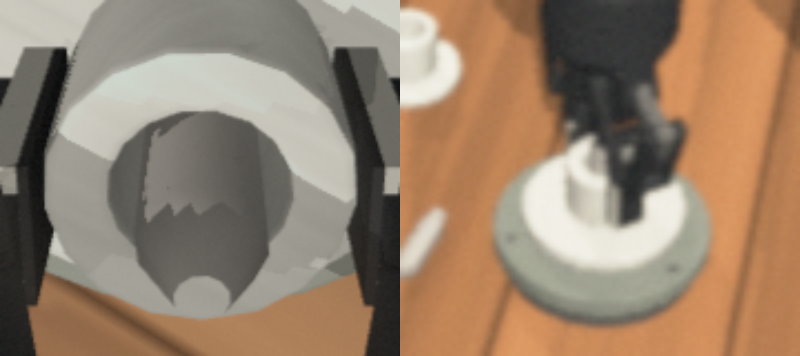

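The spigot is visible up through the bore with a gap on both sides. Last millimetres now.

Call:
{"name": "step_arm", "arguments": {
  "motion": [
    [255, 0.2, 0, 0, 0],
    [255, 0.15, 0, 0, 0],
    [255, 0.1, 0, 0, 0],
    [255, 0, 0, 0, 0]
  ]
}}

```text
t: 28.63
eef_pos: [0.4919, -0.021, 0.0049]
tool_rot: [-0.231, -0.668, -0.231, 0.668]
force: [-0.2, -0.1, -3.2]
gripper_width: 0.0448
```

Call:
{"name": "step_arm", "arguments": {
  "motion": [
    [255, 0.1, 0, 0, 0],
    [255, 0, 0, 0, 0]
  ]
}}

```text
t: 28.8
eef_pos: [0.4921, -0.0211, 0.0041]
tool_rot: [0.231, 0.668, 0.231, -0.668]
force: [-0.2, -0.2, -3.0]
gripper_width: 0.0453
```

Call:
{"name": "step_arm", "arguments": {
  "motion": [
    [255, 0.07, 0, 0, 0],
    [255, 0, 0, 0, 0]
  ]
}}

```text
t: 28.97
eef_pos: [0.4921, -0.0211, 0.004]
tool_rot: [0.232, 0.668, 0.231, -0.668]
force: [-2.4, 1.0, 8.5]
gripper_width: 0.0446
```

Call:
{"name": "step_arm", "arguments": {
  "motion": [
    [255, 0.07, 0, 0, 0],
    [255, 0, 0, 0, 0]
  ]
}}

```text
t: 29.13
eef_pos: [0.4921, -0.0211, 0.004]
tool_rot: [0.232, 0.669, 0.231, -0.668]
force: [-5.3, 0.6, 21.0]
gripper_width: 0.0448
```

Seated at TCP z = 0.004, as computed. Release and retreat.

Call:
{"name": "step_arm", "arguments": {
  "motion": [
    [255, -0.12, 0, 0, 0],
    [0, 0, 0, 0, 0],
    [0, 0, 0, 0, 0],
    [0, 0, 0, 0, 0],
    [0, 0, 0, 0, 0],
    [0, 0, 0, 0, 0],
    [0, -2, 0, 0, 0],
    [0, -3, 0, 0, 0],
    [0, -3, 0, 0, 0],
    [0, -3, 0, 0, 0]
  ]
}}

```text
t: 29.97
eef_pos: [0.4916, -0.021, 0.1148]
tool_rot: [-0.231, -0.668, -0.231, 0.668]
force: [0.2, -0.3, -1.0]
gripper_width: 0.0854
```

Call:
{"name": "step_arm", "arguments": {
  "motion": [
    [0, -3, 0, 0, 0],
    [0, -2, 0, 0, 0],
    [0, 0, 0, 0, 0],
    [0, 0, 0, 0, 0],
    [0, 0, 0, 0, 0]
  ]
}}

```text
t: 30.38
eef_pos: [0.4915, -0.0209, 0.1631]
tool_rot: [-0.231, -0.668, -0.232, 0.668]
force: [-0.1, -0.2, -0.4]
gripper_width: 0.0853
```

```bash
python3 - <<'E'
from h import *
s,o=snap('wrist','w27'); plan(.6513,-.1616,.16)
E
```

```text
t 30.43 tcp [ 0.4914 -0.0209  0.1627] xaxis [-1.8e-03  2.0e-04 -1.0e+00] yaw -51.8 w 0.086 F [-0.2 -0.6 -0.3] j6 0.73
shift cm [ 0.24 20.94 -3.87]
```

View pics/w27.png

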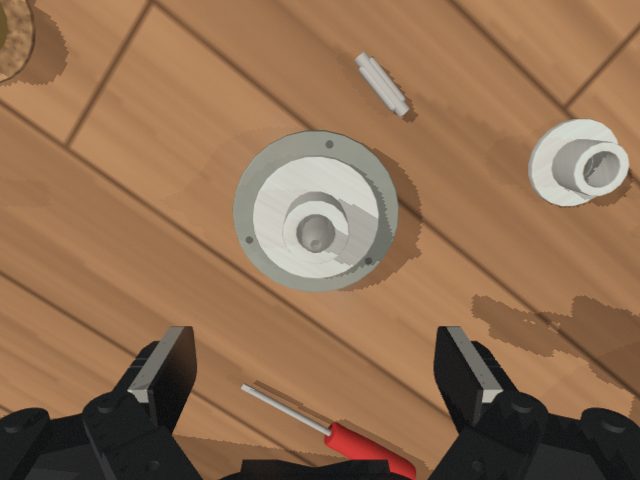

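The wide hub is seated concentric on the plate. On to the small hub.

Call:
{"name": "step_arm", "arguments": {
  "motion": [
    [0, 0, 3.49, -0.645, 0],
    [0, 0, 3.49, -0.645, 0],
    [0, 0, 3.49, -0.645, 0],
    [0, 0, 3.49, -0.645, 0],
    [0, 0, 3.49, -0.645, 0],
    [0, 0, 3.49, -0.645, 0],
    [0, 0, 0, 0, 0],
    [0, 0, 0, 0, 0],
    [0, 0, 0, 0, 0]
  ]
}}

```text
t: 31.18
eef_pos: [0.651, -0.1613, 0.1621]
tool_rot: [-0.231, -0.667, -0.232, 0.669]
force: [-0.0, -0.2, -1.0]
gripper_width: 0.0855
```

```bash
python3 - <<'E'
from h import *
s,o=snap('wrist','w28')
hsv=cv2.cvtColor(s["color"],cv2.COLOR_RGB2HSV); H,S,V=[hsv[...,i].astype(int) for i in range(3)]
uv=proj(s,[.6513,-.1616,.008],o)[0]
g=blob((S<60)&(V>60),uv,30); print(uv,cv2.boundingRect(g)); c,r=circ(ray(s,g,.008,o)); print(c.round(4),r.round(4))
up=g[g[:,1]<uv[1]+15]; print([x.round(4) for x in circ(ray(s,up,.008,o))])
plan(c[0],c[1],-.028)
E
```

```text
[315.32821616 210.64208389] (273, 168, 85, 83)
[ 0.6515 -0.161 ] 0.0344
[array([ 0.6516, -0.1609]), np.float64(0.0343)]
t 31.23 tcp [ 0.651  -0.1609  0.1627] xaxis [-2.1e-03  7.0e-04 -1.0e+00] yaw -51.78 w 0.0853 F [ 0.1  0.2 -0.6] j6 0.56
shift cm [19.07  0.07 -0.06]
```

View pics/w28.png

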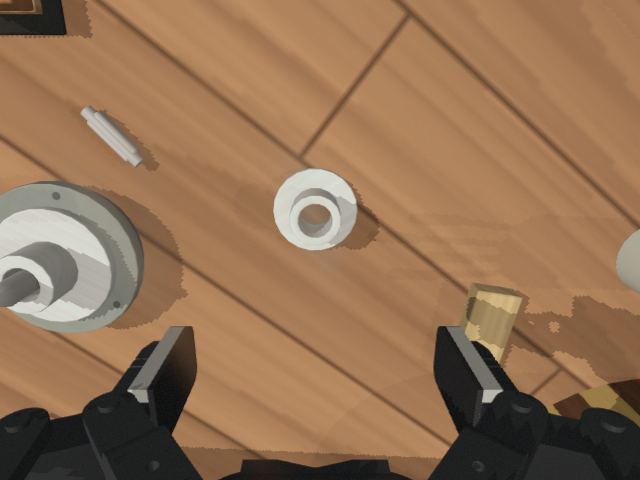

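Call:
{"name": "step_arm", "arguments": {
  "motion": [
    [0, 3, 0.05, -0.04, 0],
    [0, 3, 0, 0, 0],
    [0, 3, 0, 0, 0],
    [0, 3, 0, 0, 0],
    [0, 3, 0, 0, 0],
    [0, 2, 0, 0, 0],
    [0, 1, 0, 0, 0],
    [0, 0.5, 0, 0, 0],
    [0, 0.2, 0, 0, 0],
    [0, 0, 0, 0, 0]
  ]
}}

```text
t: 32.07
eef_pos: [0.6529, -0.1617, -0.0223]
tool_rot: [0.232, 0.668, 0.231, -0.668]
force: [0.5, -0.2, 0.9]
gripper_width: 0.0855
```

```bash
python3 - <<'E'
from h import *
s,o=snap('wrist','w29'); plan(.6515,-.161,-.027)
E
```

```text
t 32.12 tcp [ 0.6531 -0.1618 -0.0219] xaxis [ 1.7e-03 -7.0e-04 -1.0e+00] yaw -51.78 w 0.0856 F [ 0.5  0.8 -0.4] j6 0.56
shift cm [ 0.51 -0.16  0.07]
```

View pics/w29.png

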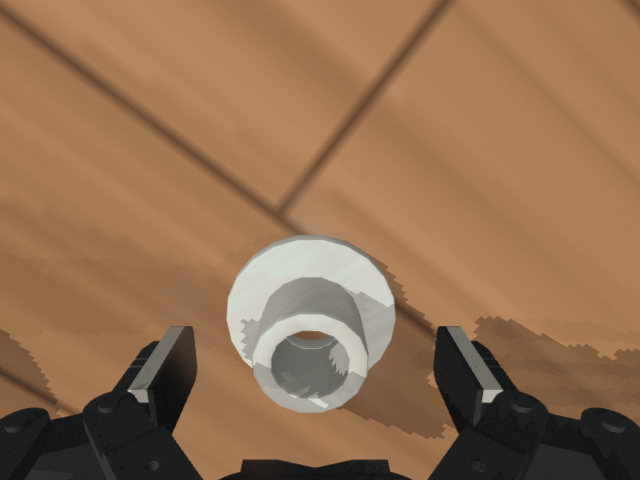

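Call:
{"name": "step_arm", "arguments": {
  "motion": [
    [0, 0.4, -0.1, 0.05, 0],
    [0, 0, 0, 0, 0],
    [255, 0, 0, 0, 0],
    [255, 0, 0, 0, 0],
    [255, 0, 0, 0, 0],
    [255, 0, 0, 0, 0],
    [255, 0, 0, 0, 0],
    [255, 0, 0, 0, 0],
    [255, 0, 0, 0, 0],
    [255, 0, 0, 0, 0]
  ]
}}

```text
t: 32.95
eef_pos: [0.6518, -0.1615, -0.0267]
tool_rot: [0.232, 0.668, 0.231, -0.668]
force: [-0.3, 0.3, 6.0]
gripper_width: 0.0379
```

```bash
python3 - <<'E'
from h import *
s,o=snap('wrist','w30'); plan(.6515,-.161,.15)
E
```

```text
t 33.0 tcp [ 0.6518 -0.1615 -0.0267] xaxis [ 8.e-04 -4.e-04 -1.e+00] yaw -51.8 w 0.0379 F [-0.7  0.8  7.2] j6 0.56
shift cm [-1.767e+01 -4.000e-02 -1.000e-02]
```

View pics/w30.png

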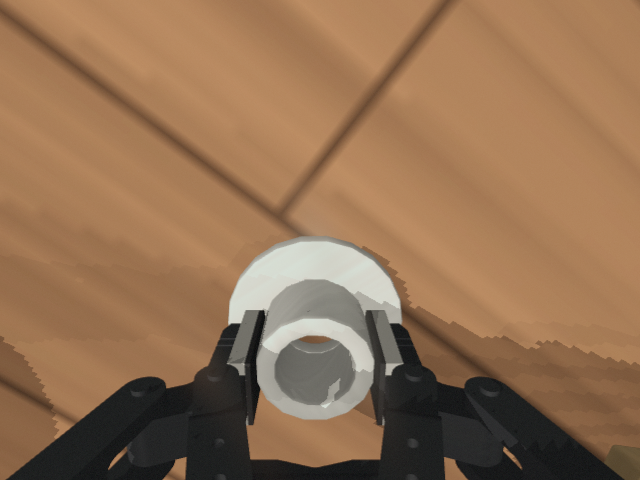

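Gripped. I lift it and carry it to the same viewing point beside the turntable.

Call:
{"name": "step_arm", "arguments": {
  "motion": [
    [255, -1, 0, 0, 0],
    [255, -2, 0, 0, 0],
    [255, -3, 0, 0, 0],
    [255, -3, 0, 0, 0],
    [255, -3, 0, 0, 0],
    [255, -3, 0, 0, 0],
    [255, -2, 0, 0, 0],
    [255, 0, 0, 0, 0],
    [255, 0, -3.47, 1.62, 0],
    [255, 0, -3.47, 1.62, 0]
  ]
}}

```text
t: 33.83
eef_pos: [0.582, -0.1267, 0.1416]
tool_rot: [-0.231, -0.668, -0.231, 0.669]
force: [-0.1, 0.8, -1.5]
gripper_width: 0.0375
```

Call:
{"name": "step_arm", "arguments": {
  "motion": [
    [255, 0, -3.47, 1.62, 0],
    [255, 0, -3.47, 1.62, 0],
    [255, 0, -3.47, 1.62, 0],
    [255, 0, -3.47, 1.62, 0],
    [255, 0, 0, 0, 0],
    [255, 0, 0, 0, 0],
    [255, 0, 0, 0, 0]
  ]
}}

```text
t: 34.42
eef_pos: [0.4468, -0.0579, 0.1428]
tool_rot: [0.232, 0.668, 0.231, -0.668]
force: [0.8, 0.6, -1.2]
gripper_width: 0.0383
```

```bash
python3 - <<'E'
from h import *
s,o=snap('wrist','w31'); plan(.492,-.0215,.12)
E
```

```text
t 34.47 tcp [ 0.4472 -0.0581  0.1427] xaxis [ 5.e-04 -2.e-04 -1.e+00] yaw -51.81 w 0.0376 F [ 1.3  1.  -2.4] j6 0.63
shift cm [ 2.27 -0.11 -5.79]
```

View pics/w31.png

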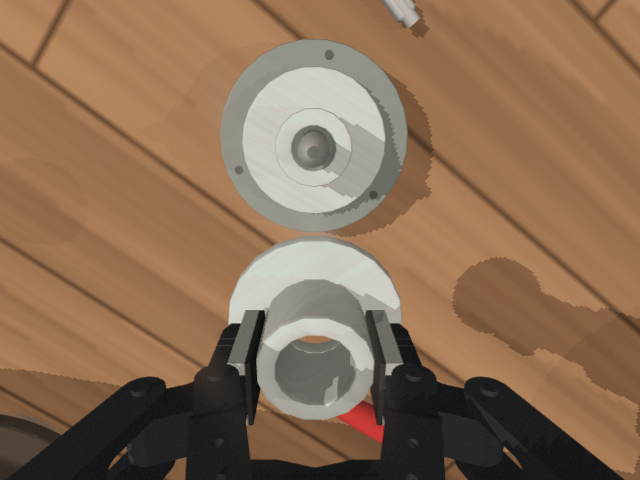

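The spigot tip is at about (314,152) inside the seated hub, and the small hub hangs upright in the jaws. I check the tip and the in-hand offset.

```bash
python3 inhand.py .0667 .0347 "flange:f:229,305;236,280;255,256;285,241;315,236;345,241;375,257;394,280;401,303" "boss:t:257,367;270,334;295,320;315,318;337,320;362,335;373,365;362,398;315,419;270,400"
python3 - <<'E'
from h import *
s,o=snap('wrist','w32')
cv2.imwrite('pics/tip2.png',cv2.resize(s["color"][110:200,270:360,::-1],None,fx=6,fy=6,interpolation=cv2.INTER_CUBIC))
for p in ([.4922,-.0215,.10],): print(proj(s,p,o))
hsv=cv2.cvtColor(s["color"],cv2.COLOR_RGB2HSV); H,S,V=[hsv[...,i].astype(int) for i in range(3)]
m=(S<60)&(V>60); g=blob(m,(314,135),20,1000); print(cv2.boundingRect(g),[x.round(4) for x in circ(ray(s,g,.03,o))])
E
```

```text
flange tool y,z offset mm [ 0.02 -1.28] r 34.51
boss tool y,z offset mm [0.03 0.06] r 19.19
[[312.54386048 153.23323561]]
(219, 39, 188, 193) [array([ 0.4926, -0.0211]), np.float64(0.064)]
```

View pics/tip2.png

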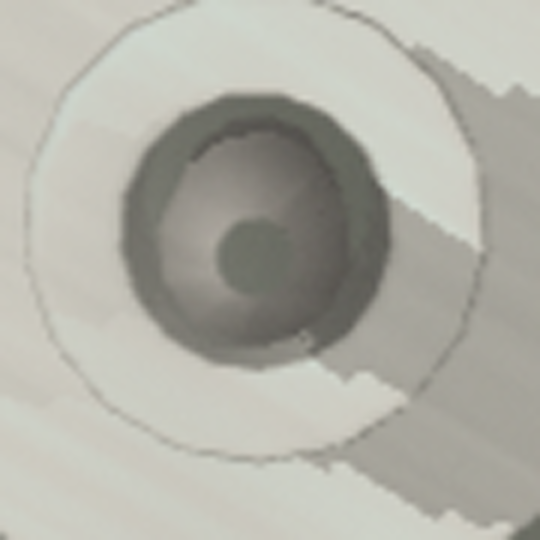

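Call:
{"name": "step_arm", "arguments": {
  "motion": [
    [255, 0, -0.05, -2, 0],
    [255, 0, -0.05, -2, 0],
    [255, 0, 0, -1.8, 0],
    [255, 0, 0, 0, 0],
    [255, 2, 0, 0, 0],
    [255, 2, 0, 0, 0],
    [255, 1.5, 0, 0, 0],
    [255, 0.5, 0, 0, 0],
    [255, 0, 0, 0, 0],
    [255, 0, 0, 0, 0]
  ]
}}

```text
t: 35.4
eef_pos: [0.4915, -0.0215, 0.083]
tool_rot: [-0.231, -0.668, -0.231, 0.668]
force: [1.2, -0.9, -1.2]
gripper_width: 0.0381
```

```bash
python3 - <<'E'
from h import *
s,o=snap('wrist','w33'); plan(.492,-.0215,.0473); snap('side','si33');snap('scene','s33')
a=cv2.resize(cv2.imread('pics/s33.png')[150:239,240:340],(400,356));b=cv2.resize(cv2.imread('pics/si33.png')[200:289,300:400],(400,356)); cv2.imwrite('pics/c33.png',np.hstack([a,b]))
E
```

```text
t 35.45 tcp [ 0.4918 -0.0215  0.0834] xaxis [ 8.e-04 -2.e-04 -1.e+00] yaw -51.81 w 0.0382 F [ 0.9 -0.8 -1.2] j6 0.73
shift cm [ 3.61  0.02 -0.01]
```

View pics/c33.png

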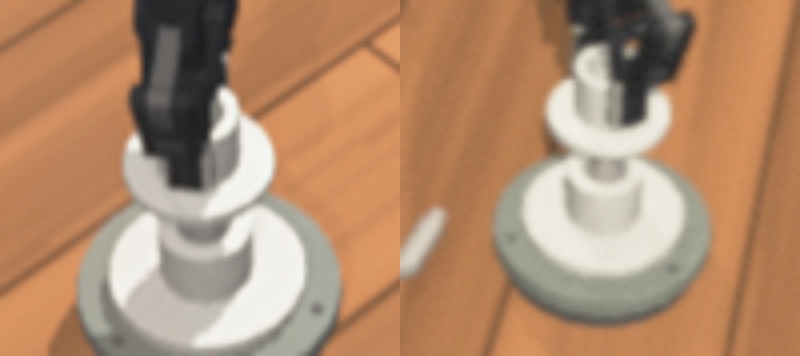

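The small hub is coaxial above the spigot in both views. Lowering in small steps; seating is expected at TCP z = 0.047.

Call:
{"name": "step_arm", "arguments": {
  "motion": [
    [255, 0.4, 0, 0, 0],
    [255, 0.3, 0, 0, 0],
    [255, 0.3, 0, 0, 0],
    [255, 0.3, 0, 0, 0],
    [255, 0.3, 0, 0, 0],
    [255, 0, 0, 0, 0]
  ]
}}

```text
t: 36.05
eef_pos: [0.491, -0.0211, 0.0661]
tool_rot: [-0.231, -0.668, -0.232, 0.668]
force: [0.4, 0.2, -1.7]
gripper_width: 0.038
```

Call:
{"name": "step_arm", "arguments": {
  "motion": [
    [255, 0.4, 0, 0, 0],
    [255, 0.4, 0, 0, 0],
    [255, 0.4, 0, 0, 0],
    [255, 0.3, 0, 0, 0],
    [255, 0, 0, 0, 0]
  ]
}}

```text
t: 36.47
eef_pos: [0.491, -0.0211, 0.0511]
tool_rot: [-0.231, -0.668, -0.232, 0.669]
force: [0.9, 0.2, -0.7]
gripper_width: 0.038
```

```bash
python3 - <<'E'
from h import *
s,o=snap('wrist','w34'); plan(.492,-.0215,.0473); snap('side','si34')
a=cv2.resize(cv2.imread('pics/w34.png')[290:450,225:405],(400,356));b=cv2.resize(cv2.imread('pics/si34.png')[200:289,300:400],(400,356)); cv2.imwrite('pics/c34.png',np.hstack([a,b]))
E
```

```text
t 36.52 tcp [ 0.4912 -0.0211  0.0514] xaxis [-7.e-04  0.e+00 -1.e+00] yaw -51.8 w 0.0377 F [-0.5 -0.  -1.5] j6 0.73
shift cm [ 0.41  0.08 -0.04]
```

View pics/c34.png

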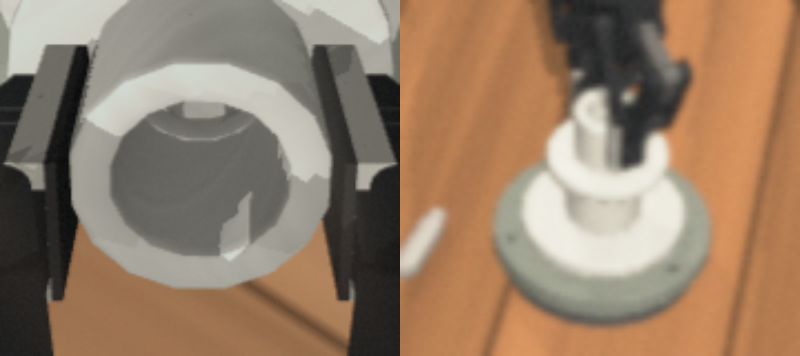

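```bash
python3 - <<'E'
from h import *
s=vision.snapshot('wrist');o=bot.get_obs()
print(((proj(s,[[.4922,-.0215,.10],[.4922,-.0215,.074],[.4922,-.0215,.118]],o)-[225,290])*400/180).round(1))
E
```

```text
[[204.6 108.1]
 [203.6  36.9]
 [205.5 172.5]]
```

The tip is predicted at (205,108) in the crop and seen exactly there, so the spigot is in the bore and centred. Final seating.

Call:
{"name": "step_arm", "arguments": {
  "motion": [
    [255, 0.15, 0, 0, 0],
    [255, 0.1, 0, 0, 0],
    [255, 0.05, 0, 0, 0],
    [255, 0, 0, 0, 0]
  ]
}}

```text
t: 36.95
eef_pos: [0.4913, -0.0212, 0.0487]
tool_rot: [-0.231, -0.668, -0.231, 0.668]
force: [0.3, -0.1, -1.7]
gripper_width: 0.0378
```

Call:
{"name": "step_arm", "arguments": {
  "motion": [
    [255, 0.1, 0, 0, 0],
    [255, 0, 0, 0, 0]
  ]
}}

```text
t: 37.12
eef_pos: [0.4913, -0.0212, 0.0477]
tool_rot: [-0.231, -0.668, -0.231, 0.668]
force: [-1.1, -0.3, -1.7]
gripper_width: 0.0379
```

Call:
{"name": "step_arm", "arguments": {
  "motion": [
    [255, 0.05, 0, 0, 0],
    [255, 0, 0, 0, 0]
  ]
}}

```text
t: 37.28
eef_pos: [0.4913, -0.0212, 0.0473]
tool_rot: [-0.231, -0.668, -0.231, 0.668]
force: [0.7, -0.2, -0.9]
gripper_width: 0.0373
```

Call:
{"name": "step_arm", "arguments": {
  "motion": [
    [255, 0.07, 0, 0, 0],
    [255, 0, 0, 0, 0]
  ]
}}

```text
t: 37.45
eef_pos: [0.4914, -0.0212, 0.0472]
tool_rot: [0.231, 0.668, 0.231, -0.668]
force: [-3.3, 1.1, 8.9]
gripper_width: 0.0379
```

Call:
{"name": "step_arm", "arguments": {
  "motion": [
    [255, 0.05, 0, 0, 0],
    [255, 0, 0, 0, 0]
  ]
}}

```text
t: 37.62
eef_pos: [0.4914, -0.0212, 0.0472]
tool_rot: [0.232, 0.668, 0.231, -0.668]
force: [-5.4, -0.2, 17.0]
gripper_width: 0.0378
```

Seated at TCP z = 0.0472 (0.0473 expected). Release and lift away.

Call:
{"name": "step_arm", "arguments": {
  "motion": [
    [255, -0.1, 0, 0, 0],
    [0, 0, 0, 0, 0],
    [0, 0, 0, 0, 0],
    [0, 0, 0, 0, 0],
    [0, 0, 0, 0, 0],
    [0, 0, 0, 0, 0],
    [0, -2, 0, 0, 0],
    [0, -3, 0, 0, 0],
    [0, -3, 0, 0, 0],
    [0, -3, 0, 0, 0]
  ]
}}

```text
t: 38.45
eef_pos: [0.491, -0.0211, 0.1582]
tool_rot: [-0.231, -0.668, -0.232, 0.668]
force: [0.5, 0.5, 0.6]
gripper_width: 0.0857
```

Call:
{"name": "step_arm", "arguments": {
  "motion": [
    [0, -3, 0, 0, 0],
    [0, -1, 0, 0, 0],
    [0, 0, 0, 0, 0],
    [0, 0, 0, 0, 0],
    [0, 0, 0, 0, 0]
  ]
}}

```text
t: 38.87
eef_pos: [0.4907, -0.0211, 0.1959]
tool_rot: [-0.231, -0.668, -0.232, 0.669]
force: [-0.1, 1.6, -1.1]
gripper_width: 0.0853
```

```bash
python3 - <<'E'
from h import *
s,o=snap('wrist','w40'); snap('scene','s40'); snap('side','si40'); print(o["t"],o["eef_pos"],o["gripper_width"])
cv2.imwrite('pics/si40c.png',cv2.resize(cv2.imread('pics/si40.png')[150:410,200:420],None,fx=2.3,fy=2.3))
E
```

```text
38.8667 [ 0.49073697 -0.02108533  0.19590894] 0.08528967933906437
```

View pics/w40.png

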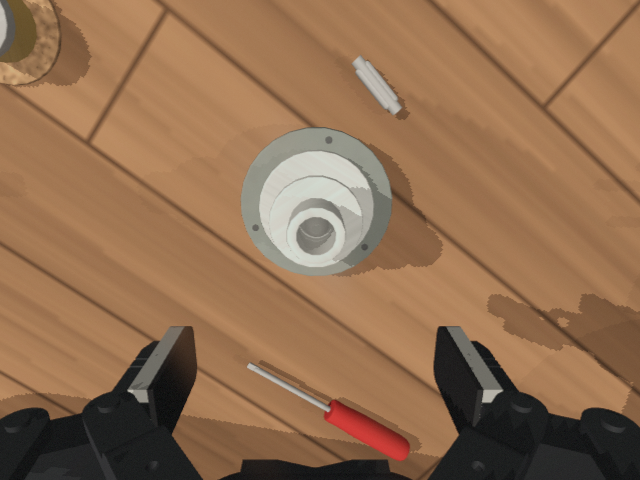

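View pics/si40c.png

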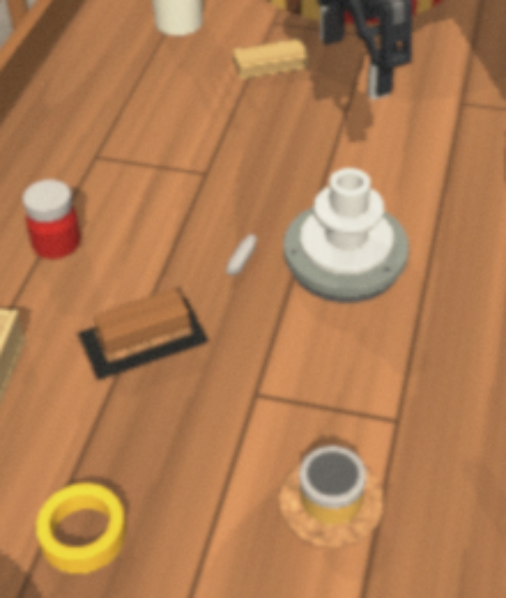

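View pics/s40.png

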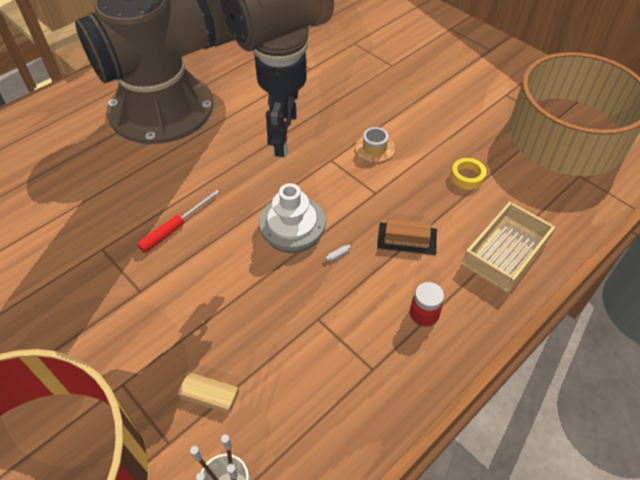

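All is in place: the hub stack is concentric at (290,210) in the scene view, the tin on the coaster (375,143) and the block on the mat (407,236). A quick numeric check that the bystanders haven't moved, then I hand in.

```bash
python3 - <<'E'
from h import *
a=cv2.imread('pics/scene0.png').astype(int);b=cv2.imread('pics/s40.png').astype(int)
for n,(x,y,r) in dict(lug=(338,253,14),tape=(469,172,20),off=(208,391,30)).items(): 
    d=np.abs(a-b).max(2)[y-r:y+r,x-r:x+r]; print(n,"max/mean diff",d.max(),d.mean().round(2))
s,o=snap('wrist','w41'); print("small boss top",[x.round(4) for x in circ(ray(s,[[287,237],[295,216],[315,208],[335,216],[343,237],[334,258],[315,266],[296,258]],.114,o))])
print(bot.job_done())
E
```

```text
lug max/mean diff 5 2.33
tape max/mean diff 5 2.23
off max/mean diff 63 6.73
small boss top [array([ 0.4904, -0.0218]), np.float64(0.0195)]
the job is handed in; nothing more can be done
None
```

```bash
python3 - <<'E'
import cv2,numpy as np
for f in ('scene0','s40'):
    h=cv2.cvtColor(cv2.imread(f'pics/{f}.png'),cv2.COLOR_BGR2HSV)[355:425,165:250].astype(int)
    m=(h[...,0]>=17)&(h[...,0]<25)&(h[...,1]>60); y,x=np.nonzero(m); print(f,m.sum(),x.mean()+165,y.mean()+355)
E
```

```text
scene0 1444 208.14404432132963 392.02493074792244
s40 1455 207.97044673539517 392.033676975945
```

The job is done and handed in at about 39 s of the 133 s allowed. The tin stands on the coaster and the block lies on the mat. The wide hub and then the small hub are seated flange down on the spigot.

Last checks:
- **Tin:** centred on the coaster to about 1 mm.
- **Block:** centred on the mat to about 1 mm and lined up with its length to about 0.1°.
- **Hubs:** each touched down within 0.2 mm of its computed seating height, with no noticeable side force on the way down. The small hub's top measured 19.5 mm in radius at 114 mm height, against 20 mm given. It sits within about 2 mm of the spigot axis, inside the 4 mm clearance.
- **Bystanders:** the lug and tape roll show no change in the scene picture. The offcut patch differed by up to 63 grey levels, which I put down to shadow, because its outline moved less than 0.2 px.
- **Forces:** the highest reading was 21 N.

**Disagreement with the data:** the real fingertips sit about 41 mm short of the stated TCP. Because of that, the first closing on the tin shut on air just above the lid and moved nothing. I measured the offset in the pictures, used it for every later grasp, and the contact heights agreed with it.

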